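# Hold an egg up to the inspection lamp with the tongs

## Task

Check the egg against the light: first take the lamp by its red ball handle and turn and tilt its head until it is level and points straight over the egg cup. Then pick up the tongs, close them on the egg, lift it out of its cup and hold it in the middle of the lamp's beam; finish while still holding it there, with the egg carried by the tongs alone, touching nothing else. Leave the lamp as you set it, the egg cup standing in its place, and the rolling pin, bowl and jar undisturbed.

Things in the scene. Friction and masses are not known exactly. Their poses are not given: they have to be found in the camera images.
- lamp_pivot (a point): Point where the swivel and tilt axes of the green inspection lamp cross, 150 mm above the counter, straight above the centre of its round base (110 mm across, fixed to the counter). The point does not turn with the head.
- lamp_swivel (a joint): Swivel of the head about the vertical axis through lamp_pivot, rad, growing anticlockwise seen from above; range -1.6 to 1.6. Stiff (about 0.25 N m of friction): it stays where it is left. Its zero depends on how the base stands, so use the lens and handle points for the heading.
- lamp_tilt (a joint): Tilt of the lamp head, rad: 0 when the beam is level, positive when the lens points down and the red handle stands up; range -0.4 to 0.9. Stiff (about 0.25 N m of friction): it stays where it is left.
- lamp_knob (a point): Centre of the red ball handle, 26 mm across, on the tail of the lamp head: 105 mm straight behind lamp_pivot on the beam axis, on a stem 10 mm thick and 55 mm long. Moving the ball swivels and tilts the head. Its axes are those of the head (x along the beam).
- lamp_lens (a point): Centre of the round pale lens, 50 mm across in a 58 mm dark rim, on the beam axis 49.5 mm in front of lamp_pivot. Its x axis is the beam (away from the lamp), y to the head's left, z up from the head. The head's barrel is 48 mm thick and reaches 42 mm behind the pivot.
- egg_cup: Blue ceramic egg cup, loose, 140 g, 55 mm high, 48 mm across the foot, 42 mm across the rim. Origin: centre of its underside on the counter.
- egg: Brown egg, about 60 g, upright in the cup, 44 mm across and 55 mm tall. Origin: its bottom end; z along the egg.
- egg_center (a point): Centre of the egg, at its widest height; about 72 mm above the counter (17 mm above the cup's rim) while in the cup.
- tongs: Steel tongs, about 120 g, lying on their side (arms close level with the counter), 24 mm high, 30 mm at the grips. Origin: centre line, underside, midway between the black rubber grip sections, at the centre of mass; x to the orange tips, z up; the back ends at x = -107 mm. The grips (x = -28 to 28 mm) are pinched across y: 58 mm over the outside open, 39 mm closed on the egg.
- tongs_tips (a point): Where the tongs hold the egg: on the centre line, 105 mm ahead of the tongs' origin, 12 mm above their underside. Each orange tip is an upright notch 30 mm long that centres the egg; open, the narrowest gap between the tips is about 74 mm. 1 mm of closing at the grips closes the tips by 2.1 mm.
- tongs_left (a joint): Closing angle of the left arm, rad: 0 open, about 0.10 when closed on the egg, 0.16 fully closed. The right arm moves alike, so the tips stay on the centre line. The arms are sprung open: about 4 N across the grips at first, 6 N when closed on the egg.
- board: Pine board, fixed to the counter, 160 x 280 x 20 mm, origin at the centre of its underside.
- rolling_pin: Bystander: two-handled wooden rolling pin on the board, 48 mm thick, 336 mm long along its y; origin at the middle of its underside.
- mixing_bowl: Bystander: steel mixing bowl, 160 mm across, 75 mm high; origin at the centre of its underside.
- salt_jar: Bystander: glass salt jar with a blue lid, 60 mm across, 85 mm high; origin at the centre of its underside.
Mind the look-alikes: they are no part of the job. There is more than one size of the tongs; the one meant has the size given above. What is meant by the egg_cup is not purple, and is the larger of those in its own colour.

How it is judged:
On the way, in this order (a step that is already met when the one before it is completed fails the run):
1. the lamp head is level and points over the egg cup while the egg is still in the cup (y of egg_cup in the frame of lamp_lens between -0.025 and 0.025 m and x of egg_cup in the frame of lamp_lens above 0 m and value of joint lamp_tilt between -0.1 and 0.1 rad and horizontal distance between egg_center and egg_cup below 0.015 m and height (world z) of egg_center below 0.09 m), for 0.2 s.
2. the egg is clear of its cup, carried by the tongs in the gripper (contact force between tongs and egg above 0.5 N and contact force between the fingers and tongs above 1 N and contact force between egg and egg_cup below 0.02 N and contact force between the fingers and egg below 0.02 N and height (world z) of egg_center above 0.105 m), for 0.2 s.
At the end, for the whole second after the job is handed in: Lamp level within 0.1 rad, beam within 25 mm sideways of the cup; egg centre within 25 mm of the beam axis, 30 to 300 mm before the lens, still, squeezed by the tongs (over 0.5 N) held in the fingers (over 1 N), touching no cup, lamp or finger; cup upright within 25 mm of its place (y of egg_cup in the frame of lamp_lens between -0.025 and 0.025 m and x of egg_cup in the frame of lamp_lens above 0 m and value of joint lamp_tilt between -0.1 and 0.1 rad and contact force between tongs and egg above 0.5 N and contact force between the fingers and tongs above 1 N and contact force between egg and egg_cup below 0.02 N and contact force between the fingers and egg below 0.02 N and y of egg_center in the frame of lamp_lens between -0.025 and 0.025 m and z of egg_center in the frame of lamp_lens between -0.025 and 0.025 m and x of egg_center in the frame of lamp_lens between 0.03 and 0.3 m and height (world z) of egg_center above 0.11 m and contact force between egg and lamp below 0.02 N and linear speed of egg below 0.04 m/s and angle between egg_cup's own z axis and vertical below 0.1 rad and distance of egg_cup from where it was at the start of the episode below 0.025 m); the arm keeps its last pose, push and grip.
It fails at once if the rolling pin, bowl or jar is pushed more than 30 mm (distance of any of rolling_pin, mixing_bowl, salt_jar from where it was at the start of the episode above 0.03 m).
It fails at once if the fingers or arm touch the egg (contact force between any of the fingers, the arm and egg above 0.5 N).
It fails at once if the egg cup is knocked over (angle between egg_cup's own z axis and vertical above 0.7 rad).
It fails at once if the egg falls onto the counter (height (world z) of egg_center below 0.045 m).
It also fails if it takes over 54 s, if anything falls off the work surface, if the arm or the gripper's body presses on something with over 40 N, if the wrist force passes 120 N, or if a joint passes its speed limit or range.

## Robot

A 6-joint arm with a two-finger parallel gripper is mounted at the origin on the work surface. World frame = base frame: x ahead of the robot, y to its left, z up, the work surface at z = 0. Lengths are in m, angles in rad, forces in N, time in s.
With the tool pointing down it reaches from about 0.35 to 0.775 m from the base axis. Payload 5.5 kg.
Tool frame: the origin (TCP) lies on the mounting face of the last link; the fingertips stand 173 mm ahead of it and the grasp point (between the pads) lies 155 mm ahead of it; z points along the fingers, y is the direction in which the jaws open and shut (so a half turn about z gives the same grasp; the last joint's range is limited). The gripper opens to 85 mm and grips with 20 to 120 N. Pads are 22 mm wide; open, the fingers measure 114 mm over their backs; the gripper's body (76 mm by 85 mm) begins 54 mm behind the grasp point. The pads swing forward as they close: fully open they stand 13 mm farther back than shut.
Start: joints at [1.062, 0.313, 0.046, 1.304, 0, 1.431], TCP at [0.207, 0.536, 0.405] pointing down, gripper open.
Joint ranges: [-2.76, 2.76], [-0.86, 1.69], [-1.03, 1.26], [-2.2, 2.34], [-1.47, 1.5], [-3.14, 3.14]. Speed limits (rad/s): [2.57, 2.57, 3.14, 3.14, 3.14, 3.14].

## Interface

Orientations are given as a unit quaternion [w, x, y, z].
In Python, from workcell import get_state, eyes, env gives the robot as it stands. The module is installed in compiled form; this text tells all that it offers.
- The arm moves only by the tool carry_out, never from a script. Its argument "motion" is a list of rows, each an object of numbers: "jaw": the opening, from -1 (shut) to 1 (fully open); "tx", "ty", "tz": the shift along the tool's x, y, z in cm; "wx", "wy", "wz": the turn, a rotation vector about the tool's x, y, z in degrees. In form: [{"jaw": .., "tx": .., "ty": .., "tz": .., "wx": .., "wy": .., "wz": ..}, ...]. A call has 1 to 20 rows; each row shifts and turns the commanded pose from where the row before left it, along the tool's axes as they then stand; what a row does not reach is not made up. A row lasts 1/8 s, in which the tool goes at most 62.5 mm and 10.7 degrees, less where a joint would pass 70% of its speed; a pose out of reach is approached as far as the arm can. A call with a gripper value outside its range is refused whole. The fingers move at their own pace and stop on an object; "force" is the grip in N (left out, the last holds). Time passes only in rows, so rows that do not move let the fingers close. It gives the time, the measured TCP pose, the force and the opening at its end, in the units of the state.
- get_state(): the state, without advancing time (a new reading comes with each control period).
- eyes.read_camera(name): name is "side" or "top"; returns the picture (384x512x3 uint8, blue, green, red); there is no depth.
- eyes.calibration(name): a dict with "K" (3x3 intrinsics, pixels), "camera_from_world" (4x4, takes a point from world to camera coordinates). Camera axes: x right, y up, looking along -z (the intrinsics and any distortion apply to the point x, -y, -z); pixel columns grow to the right and rows downward; lengths in m; the calibration is good to about 2 mm. A picture is of the moment at which its call begins. calibration takes no time and is no camera call.
- env.hand_in(): hands the job in, once; it reports no verdict.
The state is a dict: "clock": time; "joint_pos": joint angles; "qvel": joint speeds; "tau": joint torques, N m; "tcp_pos": TCP position; "orientation": TCP orientation; "wrist_force": force on the tool from outside, world axes, zero at the start; "ft_torque": the same for the moment, N m; "finger_gap": finger opening in m.
Only numpy, scipy, OpenCV 4.12 (cv2) and the standard library are available. Lean on these libraries where they do the work, as an engineer would, in place of code of your own. Each camera call takes 0.05 s, during which the arm holds its last target.

## Working session

There is one attempt and no reset: what is moved stays moved. The work goes in short steps, Python scripts to look and compute and a tool call to move; the robot and the scene stay as the last step left them, time stands still between calls to the robot, and variables do not carry over. Pictures are saved under pics/ and viewed, and the job is handed in when it is done.

Besides the shell and the picture viewer there is one more tool, called after "Request:" as name(argument=value, ...) on one line, values as JSON. carry_out: Moves the arm, as the interface text tells. Its arguments: {"type":"object","properties":{"motion":{"type":"array"},"force":{"type":"number"}},"required":["motion"]}

```bash
mkdir -p pics; ls
python3 - <<'E'
from workcell import get_state, eyes, env
import cv2
for n in("side","top"):
    im=eyes.read_camera(n); cv2.imwrite(f"pics/{n}0.png",im)
    c=eyes.calibration(n); print(n,c)
print(get_state())
E
```

```text
pics
side {'K': array([[496.55544665,   0.        , 256.87366488],
       [  0.        , 496.55544665, 193.05009657],
       [  0.        ,   0.        ,   1.        ]]), 'camera_from_world': array([[ 0.90837612, -0.4178103 , -0.01695223, -0.48269193],
       [ 0.23892405,  0.4853283 ,  0.84105394, -0.22344503],
       [-0.34317361, -0.76804361,  0.54068557, -1.06633864],
       [ 0.        ,  0.        ,  0.        ,  1.        ]])}
top {'K': array([[356.36702416,   0.        , 257.72516026],
       [  0.        , 356.36702416, 196.06866905],
       [  0.        ,   0.        ,   1.        ]]), 'camera_from_world': array([[-0.02335902, -0.99971681, -0.00454397,  0.03064067],
       [ 0.99778776, -0.02359644,  0.06215135, -0.556031  ],
       [-0.06224097, -0.00308212,  0.99805639, -1.07768817],
       [ 0.        ,  0.        ,  0.        ,  1.        ]])}
{'clock': 0.1, 'joint_pos': array([ 1.06239287e+00,  3.13925562e-01,  4.50768924e-02,  1.30358188e+00,
       -2.46816323e-05,  1.43121241e+00]), 'qvel': array([-4.93779558e-05, -1.63273480e-03,  3.65238436e-03,  6.56398152e-04,
        2.41713100e-03,  7.54641554e-04]), 'tau': array([ 2.32131133e-03, -4.81728244e+01,  2.99242419e+01,  1.27469216e-02,
       -1.58956382e-04,  2.11590327e-05]), 'tcp_pos': array([0.20721334, 0.53617795, 0.40389123]), 'orientation': array([-2.48432052e-04,  1.83366269e-01,  9.83044324e-01, -7.78525051e-04]), 'wrist_force': array([ 0.01804183, -0.15336555, -0.04254301]), 'ft_torque': array([-0.02026326,  0.03665059,  0.0975107 ]), 'finger_gap': 0.08516179258075636}
```

View pics/side0.png

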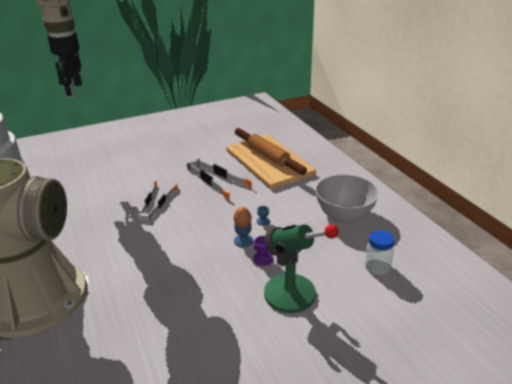

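View pics/top0.png

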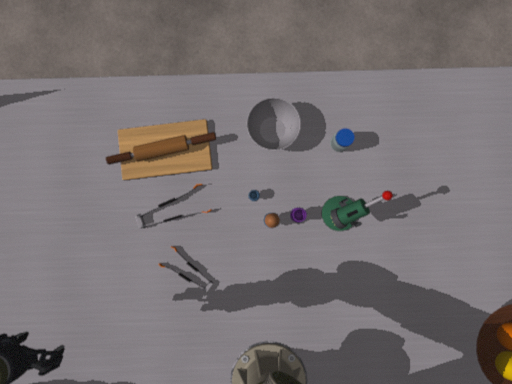

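The side picture shows the lamp (head ~290,237, red ball 331,231), the egg in a blue cup (243,218), a purple cup (263,250), a small blue cup (263,214), and two tongs (215,178 and 158,200). The top picture shows the same things: larger-looking tongs at (175,205), smaller ones at (190,268), egg at (272,220) and ball at (388,196). I'll enlarge these to confirm.

```bash
cat > h.py <<'E'
import numpy as np, cv2
from workcell import get_state, eyes, env
cal={n:eyes.calibration(n) for n in("side","top")}
def ray(n,u,v):
    K=cal[n]["K"];T=cal[n]["camera_from_world"];R=T[:3,:3];t=T[:3,3]
    d=np.linalg.inv(K)@[u,v,1.]; d=d*[1,-1,-1]
    o=-R.T@t; d=R.T@d; return o,d/np.linalg.norm(d)
def plane(n,u,v,z):
    o,d=ray(n,u,v); return o+d*(z-o[2])/d[2]
def tri(a,b):
    o1,d1=ray("side",*a);o2,d2=ray("top",*b)
    s=np.linalg.lstsq(np.stack([d1,-d2],1),o2-o1,rcond=None)[0]
    p,q=o1+s[0]*d1,o2+s[1]*d2; return (p+q)/2,np.linalg.norm(p-q)
def proj(n,p):
    K=cal[n]["K"];T=cal[n]["camera_from_world"];c=T[:3,:3]@p+T[:3,3];c=c*[1,-1,-1];q=K@c;return q[:2]/q[2]
def blobs(im,lo,hi,amin=6):
    h=cv2.cvtColor(im,cv2.COLOR_BGR2HSV);m=cv2.inRange(h,np.array(lo),np.array(hi))
    n,l,s,c=cv2.connectedComponentsWithStats(m)
    return [(tuple(np.round(c[i],1)),s[i].tolist()) for i in range(1,n) if s[i][4]>=amin]
E
python3 - <<'E'
from h import *
S=cv2.imread("pics/side0.png");T=cv2.imread("pics/top0.png")
a=cv2.resize(T[170:300,125:325],None,fx=4,fy=4,interpolation=cv2.INTER_CUBIC)
cv2.imwrite("pics/topcrop.png",a)
a=cv2.resize(S[140:310,115:355],None,fx=3.3,fy=3.3,interpolation=cv2.INTER_CUBIC)
cv2.imwrite("pics/sidecrop.png",a)
for n,im in(("side",S),("top",T)):
    print(n,"red",blobs(im,(0,200,80),(4,255,255)))
    print(n,"orange",blobs(im,(4,150,60),(14,255,255)))
    print(n,"blue",blobs(im,(95,90,30),(125,255,255)))
    print(n,"green",blobs(im,(60,90,20),(90,255,255),30))
    print(n,"dark",blobs(im,(0,0,0),(180,255,28),8))
E
```

```text
side red [((np.float64(331.2), np.float64(230.9)), [326, 225, 11, 12, 102])]
side orange [((np.float64(410.3), np.float64(170.5)), [281, 96, 231, 152, 2800]), ((np.float64(269.5), np.float64(150.2)), [237, 130, 68, 41, 705]), ((np.float64(247.5), np.float64(182.8)), [245, 180, 6, 7, 34]), ((np.float64(175.2), np.float64(187.7)), [174, 186, 3, 4, 10]), ((np.float64(225.8), np.float64(194.7)), [223, 191, 6, 8, 31]), ((np.float64(242.0), np.float64(217.2)), [235, 209, 15, 17, 188])]
side blue [((np.float64(262.7), np.float64(215.6)), [257, 207, 12, 18, 148]), ((np.float64(242.9), np.float64(236.8)), [235, 226, 17, 20, 240]), ((np.float64(381.1), np.float64(239.4)), [369, 230, 26, 20, 426])]
side green [((np.float64(150.5), np.float64(57.6)), [0, 0, 313, 137, 32549]), ((np.float64(291.8), np.float64(237.5)), [272, 226, 41, 25, 687]), ((np.float64(289.5), np.float64(291.6)), [265, 265, 50, 47, 1571])]
side dark [((np.float64(64.4), np.float64(11.6)), [63, 10, 4, 4, 13]), ((np.float64(67.0), np.float64(59.1)), [49, 34, 32, 61, 1003]), ((np.float64(219.6), np.float64(171.1)), [214, 166, 12,
[... 1233 characters left out ...]
 311, 7, 6, 18]), ((np.float64(491.5), np.float64(317.1)), [488, 315, 8, 6, 14]), ((np.float64(505.0), np.float64(334.4)), [497, 317, 15, 34, 307]), ((np.float64(491.9), np.float64(321.6)), [489, 321, 6, 2, 7])]
top blue [((np.float64(344.6), np.float64(137.1)), [335, 128, 20, 19, 276]), ((np.float64(253.8), np.float64(195.1)), [249, 191, 10, 9, 73])]
top green [((np.float64(342.8), np.float64(211.3)), [322, 196, 47, 34, 812])]
top dark [((np.float64(168.5), np.float64(201.7)), [163, 199, 12, 6, 12]), ((np.float64(192.1), np.float64(266.0)), [188, 263, 9, 7, 12]), ((np.float64(185.0), np.float64(277.0)), [180, 274, 11, 7, 17]), ((np.float64(25.1), np.float64(356.1)), [0, 333, 64, 51, 1221])]
```

View pics/topcrop.png

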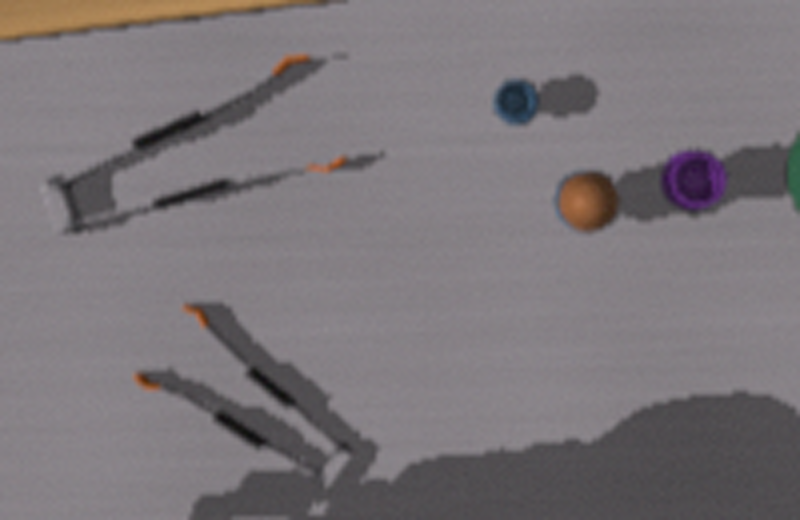

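View pics/sidecrop.png

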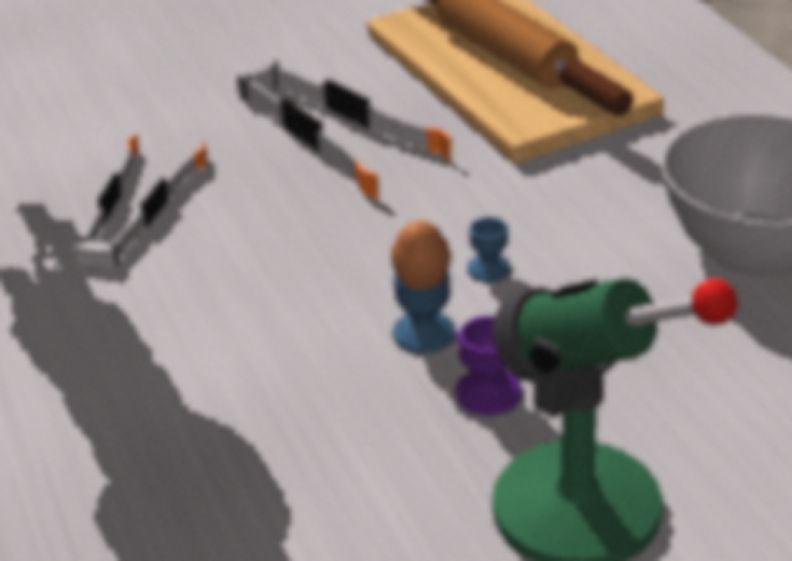

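```bash
python3 - <<'E'
from h import *
np.set_printoptions(precision=4,suppress=True)
def tc(u,v): return (125+u/4-.375, 170+v/4-.375)
def sc(u,v): return (115+u/3.3-.35, 140+v/3.3-.35)
print("A top")
for k,q in dict(gl=(170,130),gr=(192,193),tl=(293,63),tr=(327,164),b1=(48,185),b2=(70,232)).items(): print(k,plane("top",*tc(*q),.024))
print("B top")
for k,q in dict(gl=(240,428),gr=(270,387),tl=(147,381),tr=(196,315),b1=(322,500),b2=(370,450)).items(): print(k,plane("top",*tc(*q),.02))
S=cv2.imread("pics/side0.png");T=cv2.imread("pics/top0.png")
print("A side, centres z .012")
for k,q in dict(gl=(219.6,171.1),gr=(205.5,177.4),tl=(247.5,182.8),tr=(225.8,194.7)).items(): print(k,plane("side",*q,.012))
print("B side")
for k,q in dict(gl=(148.3,198.9),gr=(161.6,200.9)).items(): print(k,plane("side",*q,.01))
print("back A", plane("side",*sc(240,90),.012),plane("side",*sc(275,75),.012))
print("egg",tri((242.3,217.3),tc(587,201)), "ball",tri((331.2,230.9),(387,195.2)))
print("cup side foot",plane("side",*sc(424,331),.0))
print("cup width px",)
print("small cup",plane("top",*tc(515,101),.045), plane("side",*sc(489,266),.0))
print("base",plane("side",*sc(578,499),.01))
E
python3 - <<'E'
import cv2,sys
sys.path.insert(0,'.')
S=cv2.imread("pics/side0.png");T=cv2.imread("pics/top0.png")
a=cv2.resize(S[205:320,225:345],None,fx=5,fy=5,interpolation=cv2.INTER_CUBIC)
b=cv2.resize(T[180:250,300:400],None,fx=6,fy=6,interpolation=cv2.INTER_CUBIC)
cv2.imwrite("pics/lampS.png",a);cv2.imwrite("pics/lampT.png",b)
E
```

```text
A top
gl [0.5442 0.2946 0.024 ]
gr [0.4958 0.2782 0.024 ]
tl [0.5933 0.2    0.024 ]
tr [0.5154 0.1751 0.024 ]
b1 [0.5044 0.388  0.024 ]
b2 [0.4683 0.3713 0.024 ]
B top
gl [0.3175 0.2444 0.02  ]
gr [0.3477 0.2213 0.02  ]
tl [0.3543 0.3146 0.02  ]
tr [0.4032 0.277  0.02  ]
b1 [0.2625 0.1831 0.02  ]
b2 [0.2989 0.1463 0.02  ]
A side, centres z .012
gl [0.5491 0.3043 0.012 ]
gr [0.4988 0.2884 0.012 ]
tl [0.5969 0.2063 0.012 ]
tr [0.5177 0.1753 0.012 ]
B side
gl [0.3193 0.2527 0.01  ]
gr [0.3497 0.2268 0.01  ]
back A [0.4703 0.3714 0.012 ] [0.5085 0.3839 0.012 ]
egg (array([ 0.4839, -0.021 ,  0.0719]), np.float64(0.0020383301459740337)) ball (array([ 0.5399, -0.3103,  0.2096]), np.float64(0.0017886986454708773))
cup side foot [ 0.4865 -0.0167  0.    ]
cup width px
small cup [0.5588 0.0304 0.045 ] [0.5653 0.0367 0.    ]
base [ 0.5018 -0.2321  0.01  ]
```

View pics/lampS.png

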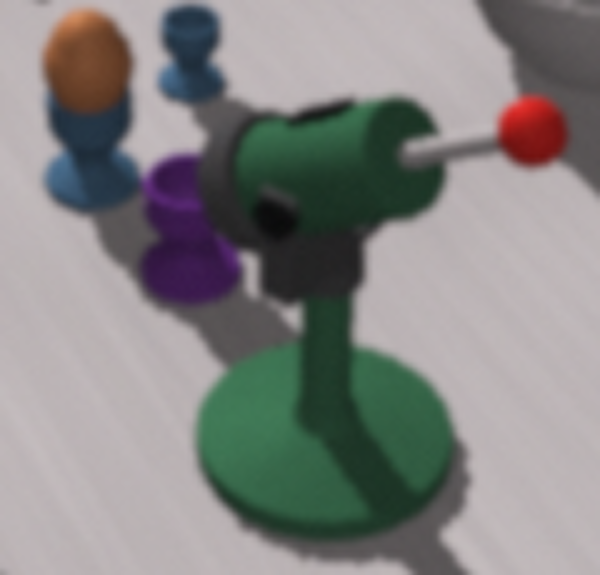

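View pics/lampT.png

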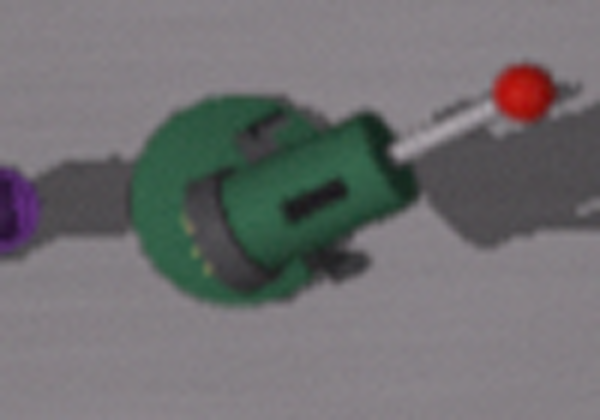

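Blue cups: (243,237) in the side view carries the egg and is the larger; (263,215) is the smaller, so the first is meant; the purple one at (263,250) is out. Tongs: A at top (175,205) has its grips about 53 mm apart between centres and is about 205 mm long. B at top (190,268) has its grips only 38 mm apart. A fits the stated size. Now I'll get the lamp's base and work out the lamp move.

```bash
cat >> h.py <<'E'
from scipy.spatial.transform import Rotation as Ro
def down(yaw):  # tool down, tool y axis at yaw (rad)
    y=np.array([np.cos(yaw),np.sin(yaw),0]);z=np.array([0,0,-1.]);return np.stack([np.cross(y,z),y,z],1)
def cur():
    s=get_state();q=s["orientation"];return s,Ro.from_quat(q[[1,2,3,0]]).as_matrix()
def delta(p,R,p0=None,R0=None):
    if p0 is None: s,R0=cur();p0=s["tcp_pos"]
    d=R0.T@(np.array(p)-p0)*100; w=Ro.from_matrix(R0.T@R).as_rotvec(degrees=True)
    return d.round(2),w.round(1)
E
python3 - <<'E'
from h import *
np.set_printoptions(precision=4,suppress=True)
S=cv2.imread("pics/side0.png");T=cv2.imread("pics/top0.png")
print("base top",plane("top",339.6,212.9,.01),"side",plane("side",289.8,292,.01))
print("purple",plane("top",298.3,215,.05), "bowl",plane("top",274,124,.07),"jar",plane("top",344.6,137.1,.085))
P=np.array([.5015,-.232,.15]);B=np.array([.5399,-.3103,.2096])
print(np.linalg.norm(B-P))
R=down(np.radians(26)); print(delta([.54,-.31,.45],R))
s,R0=cur();print(R0)
E
```

```text
base top [ 0.4991 -0.2334  0.01  ] side [ 0.5002 -0.2351  0.01  ]
purple [ 0.4954 -0.1017  0.05  ] bowl [ 0.766  -0.0358  0.07  ] jar [ 0.7183 -0.2393  0.085 ]
0.10562958865772416
(array([-61.55, -66.94,  -4.51]), array([-0.1,  0. , 42.9]))
[[-0.9328  0.3605 -0.0008]
 [ 0.3605  0.9328 -0.0014]
 [ 0.0002 -0.0016 -1.    ]]
```

Request:
carry_out(motion=[{"jaw":1,"tx":-3.08,"ty":-3.35,"tz":-0.9},{"jaw":1,"tx":-3.08,"ty":-3.35,"tz":-0.9},{"jaw":1,"tx":-3.08,"ty":-3.35,"tz":-0.9},{"jaw":1,"tx":-3.08,"ty":-3.35,"tz":-0.9},{"jaw":1,"tx":-3.08,"ty":-3.35,"tz":-0.9},{"jaw":1,"tx":-3.08,"ty":-3.35},{"jaw":1,"tx":-3.08,"ty":-3.35},{"jaw":1,"tx":-3.08,"ty":-3.35},{"jaw":1,"tx":-3.08,"ty":-3.35},{"jaw":1,"tx":-3.08,"ty":-3.35},{"jaw":1,"tx":-3.08,"ty":-3.35},{"jaw":1,"tx":-3.08,"ty":-3.35},{"jaw":1,"tx":-3.08,"ty":-3.35},{"jaw":1,"tx":-3.08,"ty":-3.35},{"jaw":1,"tx":-3.08,"ty":-3.35},{"jaw":1,"tx":-3.08,"ty":-3.35},{"jaw":1,"tx":-3.08,"ty":-3.35},{"jaw":1,"tx":-3.08,"ty":-3.35},{"jaw":1,"tx":-3.08,"ty":-3.35},{"jaw":1,"tx":-3.08,"ty":-3.35}])

```text
invalid input at $.motion[0]: expected keys jaw, tx, ty, tz, wx, wy, wz
```

Request:
carry_out(motion=[{"wz":8.6},{"wz":8.6},{"wz":8.6},{"wz":8.6},{"wz":8.5},{}])

```text
invalid input at $.motion[0]: expected keys jaw, tx, ty, tz, wx, wy, wz
```

Run:
```python
from h import *
np.set_printoptions(precision=4,suppress=True)
s,R=cur();print(s["clock"],s["tcp_pos"],s["joint_pos"],s["finger_gap"]);print(R)
R1=down(np.radians(27.8));print(delta([.54,-.3103,.365],R1))
```

```text
0.1 [0.2072 0.5362 0.4039] [ 1.0624  0.3139  0.0451  1.3036 -0.      1.4312] 0.08516179258075636
[[-0.9328  0.3605 -0.0008]
 [ 0.3605  0.9328 -0.0014]
 [ 0.0002 -0.0016 -1.    ]]
(array([-61.56, -66.95,   3.99]), array([-0.1,  0. , 41.1]))
```

Request:
carry_out(motion=[{"jaw":1,"tx":-3.85,"ty":-4.18,"tz":-0.9,"wx":0,"wy":0,"wz":0},{"jaw":1,"tx":-3.85,"ty":-4.18,"tz":-0.9,"wx":0,"wy":0,"wz":0},{"jaw":1,"tx":-3.85,"ty":-4.18,"tz":-0.9,"wx":0,"wy":0,"wz":0},{"jaw":1,"tx":-3.85,"ty":-4.18,"tz":-0.9,"wx":0,"wy":0,"wz":0},{"jaw":1,"tx":-3.85,"ty":-4.18,"tz":-0.9,"wx":0,"wy":0,"wz":0},{"jaw":1,"tx":-3.85,"ty":-4.18,"tz":0,"wx":0,"wy":0,"wz":0},{"jaw":1,"tx":-3.85,"ty":-4.18,"tz":0,"wx":0,"wy":0,"wz":0},{"jaw":1,"tx":-3.85,"ty":-4.18,"tz":0,"wx":0,"wy":0,"wz":0},{"jaw":1,"tx":-3.85,"ty":-4.18,"tz":0,"wx":0,"wy":0,"wz":0},{"jaw":1,"tx":-3.85,"ty":-4.18,"tz":0,"wx":0,"wy":0,"wz":0},{"jaw":1,"tx":-3.85,"ty":-4.18,"tz":0,"wx":0,"wy":0,"wz":0},{"jaw":1,"tx":-3.85,"ty":-4.18,"tz":0,"wx":0,"wy":0,"wz":0},{"jaw":1,"tx":-3.85,"ty":-4.18,"tz":0,"wx":0,"wy":0,"wz":0},{"jaw":1,"tx":-3.85,"ty":-4.18,"tz":0,"wx":0,"wy":0,"wz":0},{"jaw":1,"tx":-3.85,"ty":-4.18,"tz":0,"wx":0,"wy":0,"wz":0},{"jaw":1,"tx":-3.85,"ty":-4.18,"tz":0,"wx":0,"wy":0,"wz":0}])

```text
clock: 2.1
tcp_pos: [0.5411, -0.3114, 0.4492]
orientation: [-0.0, 0.184, 0.983, 0.0]
wrist_force: [0.5, -0.3, 0.6]
finger_gap: 0.0856
```

Request:
carry_out(motion=[{"jaw":1,"tx":0,"ty":0,"tz":0,"wx":0,"wy":0,"wz":8.2},{"jaw":1,"tx":0,"ty":0,"tz":0,"wx":0,"wy":0,"wz":8.2},{"jaw":1,"tx":0,"ty":0,"tz":0,"wx":0,"wy":0,"wz":8.2},{"jaw":1,"tx":0,"ty":0,"tz":0,"wx":0,"wy":0,"wz":8.2},{"jaw":1,"tx":0,"ty":0,"tz":0,"wx":0,"wy":0,"wz":8.2},{"jaw":1,"tx":0,"ty":0,"tz":0,"wx":0,"wy":0,"wz":0}])

```text
clock: 2.85
tcp_pos: [0.5408, -0.3095, 0.4491]
orientation: [-0.001, 0.515, 0.857, 0.0]
wrist_force: [0.8, -0.1, -0.2]
finger_gap: 0.0855
```

Run:
```python
from h import *
np.set_printoptions(precision=4,suppress=True)
s,R=cur();print(s["clock"],s["tcp_pos"],s["joint_pos"],s["finger_gap"]);print(R)
R1=down(np.radians(27.8));print(delta([.54,-.3103,.365],R1))
```

```text
2.85 [ 0.5408 -0.3095  0.4491] [-0.6486  0.4065  0.2884  1.4538  0.0001  0.4342] 0.0855430460211092
[[-0.4688  0.8833 -0.0008]
 [ 0.8833  0.4688  0.0008]
 [ 0.001  -0.0004 -1.    ]]
(array([-0.04, -0.1 ,  8.41]), array([-0. , -0.1,  0.2]))
```

Request:
carry_out(motion=[{"jaw":1,"tx":0,"ty":-0.1,"tz":3.0,"wx":0,"wy":0,"wz":0},{"jaw":1,"tx":0,"ty":0,"tz":3.0,"wx":0,"wy":0,"wz":0},{"jaw":1,"tx":0,"ty":0,"tz":2.4,"wx":0,"wy":0,"wz":0},{"jaw":-1,"tx":0,"ty":0,"tz":0,"wx":0,"wy":0,"wz":0},{"jaw":-1,"tx":0,"ty":0,"tz":0,"wx":0,"wy":0,"wz":0},{"jaw":-1,"tx":0,"ty":0,"tz":0,"wx":0,"wy":0,"wz":0},{"jaw":-1,"tx":0,"ty":0,"tz":0,"wx":0,"wy":0,"wz":0}], force=40)

```text
clock: 3.72
tcp_pos: [0.5402, -0.3103, 0.3671]
orientation: [0.001, 0.516, 0.857, -0.0]
wrist_force: [-0.1, -0.8, 3.2]
finger_gap: 0.0233
```

```bash
cat > pic.py <<'E'
from h import *
import sys
# usage pic.py name camera x0 x1 y0 y1 scale
n=sys.argv[1]
for c,a in (("side",sys.argv[2]),("top",sys.argv[3])):
    if a=="-":continue
    x0,x1,y0,y1=map(int,a.split(","));im=eyes.read_camera(c);cv2.imwrite(f"pics/{n}_{c}_raw.png",im)
    k=min(780/(x1-x0),580/(y1-y0));cv2.imwrite(f"pics/{n}_{c}.png",cv2.resize(im[y0:y1,x0:x1],None,fx=k,fy=k,interpolation=cv2.INTER_CUBIC));print(c,k)
E
python3 pic.py grab 225,385,190,310 -
```

```text
side 4.833333333333333
```

View pics/grab_side.png

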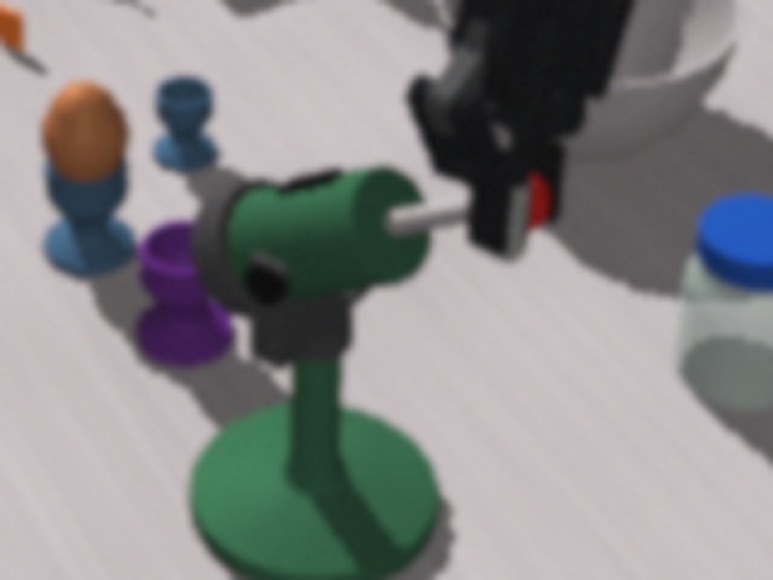

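The jaws hold the ball (side crop ~515,200), gap 23 mm. Next I'll compute the arc to level and aim the head.

Run:
```python
from h import *
np.set_printoptions(precision=4,suppress=True)
P=np.array([.4997,-.2342,.15]);B=np.array([.54,-.3103,.2096]);C=np.array([.4845,-.0205])
a0=np.arctan2(B[1]-P[1],B[0]-P[0]);d=P[:2]-C;a1=np.arctan2(d[1],d[0]);t0=np.arcsin((B[2]-P[2])/.105)
print(np.degrees([a0,a1,t0]))
s,R0=cur();yaw0=np.arctan2(R0[1,1],R0[0,1]);off=s["tcp_pos"]-B
print(off)
pp=s["tcp_pos"];Rp=R0;N=10
for i in range(1,N+1):
    f=i/N;a=a0+(a1-a0)*f;t=t0*(1-f)
    b=P+.105*np.array([np.cos(t)*np.cos(a),np.cos(t)*np.sin(a),np.sin(t)])
    p=b+[0,0,.157];R=down(yaw0+(a-a0))
    if i==1: p=p
    print(*delta(p,R,pp,Rp),p);pp,Rp=p,R
```

```text
[-62.0958 -85.9315  34.5844]
[ 0.0002 -0.      0.1575]
[-0.36 -0.39  0.58] [0.1 0.1 2.4] [ 0.5384 -0.3153  0.3613]
[-0.3  -0.39  0.55] [0.  0.  2.4] [ 0.5362 -0.3197  0.3558]
[-0.27 -0.4   0.57] [0.  0.  2.4] [ 0.5336 -0.3238  0.3501]
[-0.23 -0.41  0.59] [0.  0.  2.4] [ 0.5306 -0.3274  0.3442]
[-0.2  -0.42  0.6 ] [0.  0.  2.4] [ 0.5273 -0.3306  0.3382]
[-0.16 -0.42  0.61] [0.  0.  2.4] [ 0.5237 -0.3333  0.3321]
[-0.12 -0.43  0.62] [0.  0.  2.4] [ 0.5198 -0.3355  0.3259]
[-0.09 -0.43  0.63] [0.  0.  2.4] [ 0.5157 -0.3372  0.3196]
[-0.05 -0.44  0.63] [0.  0.  2.4] [ 0.5115 -0.3383  0.3133]
[-0.01 -0.44  0.63] [0.  0.  2.4] [ 0.5071 -0.3389  0.307 ]
```

Request:
carry_out(motion=[{"jaw":-1,"tx":-0.36,"ty":-0.39,"tz":0.6,"wx":0,"wy":0,"wz":2.4},{"jaw":-1,"tx":-0.3,"ty":-0.39,"tz":0.55,"wx":0,"wy":0,"wz":2.4},{"jaw":-1,"tx":-0.27,"ty":-0.4,"tz":0.57,"wx":0,"wy":0,"wz":2.4},{"jaw":-1,"tx":-0.23,"ty":-0.41,"tz":0.59,"wx":0,"wy":0,"wz":2.4},{"jaw":-1,"tx":-0.2,"ty":-0.42,"tz":0.6,"wx":0,"wy":0,"wz":2.4},{"jaw":-1,"tx":-0.16,"ty":-0.42,"tz":0.61,"wx":0,"wy":0,"wz":2.4},{"jaw":-1,"tx":-0.12,"ty":-0.43,"tz":0.62,"wx":0,"wy":0,"wz":2.4},{"jaw":-1,"tx":-0.09,"ty":-0.43,"tz":0.63,"wx":0,"wy":0,"wz":2.4},{"jaw":-1,"tx":-0.05,"ty":-0.44,"tz":0.63,"wx":0,"wy":0,"wz":2.4},{"jaw":-1,"tx":-0.01,"ty":-0.44,"tz":0.63,"wx":0,"wy":0,"wz":2.4},{"jaw":-1,"tx":0,"ty":0,"tz":0,"wx":0,"wy":0,"wz":0},{"jaw":-1,"tx":0,"ty":0,"tz":0,"wx":0,"wy":0,"wz":0}])

```text
clock: 5.28
tcp_pos: [0.5061, -0.3385, 0.3045]
orientation: [-0.001, 0.683, 0.73, -0.001]
wrist_force: [-1.2, -4.2, -0.7]
finger_gap: 0.0235
```

```bash
python3 pic.py turned 225,385,190,310 300,400,180,250
python3 - <<'E'
from h import *
np.set_printoptions(precision=4,suppress=True)
s,R=cur();print(s["clock"],s["tcp_pos"],s["joint_pos"],s["wrist_force"],s["finger_gap"])
for c in("side","top"):
    im=cv2.imread(f"pics/turned_{c}_raw.png");print(c,blobs(im,(0,200,80),(4,255,255)),blobs(im,(60,90,20),(90,255,255),100))
E
```

```text
side 4.833333333333333
top 7.8
5.375 [ 0.5061 -0.3386  0.3046] [-0.7211  0.424  -0.0409  1.1082 -0.0011  0.7826] [-0.7458 -4.3133 -0.9293] 0.023577713341825048
side [((np.float64(323.5), np.float64(270.0)), [320, 265, 8, 11, 67])] [((np.float64(18.9), np.float64(58.8)), [0, 0, 47, 138, 4841]), ((np.float64(195.4), np.float64(63.0)), [111, 0, 197, 120, 13960]), ((np.float64(286.5), np.float64(235.4)), [274, 221, 28, 39, 476]), ((np.float64(289.4), np.float64(291.6)), [265, 265, 50, 47, 1568])]
top [((np.float64(389.5), np.float64(208.9)), [387, 205, 6, 8, 43])] [((np.float64(344.1), np.float64(212.5)), [322, 196, 47, 34, 740])]
```

View pics/turned_side.png

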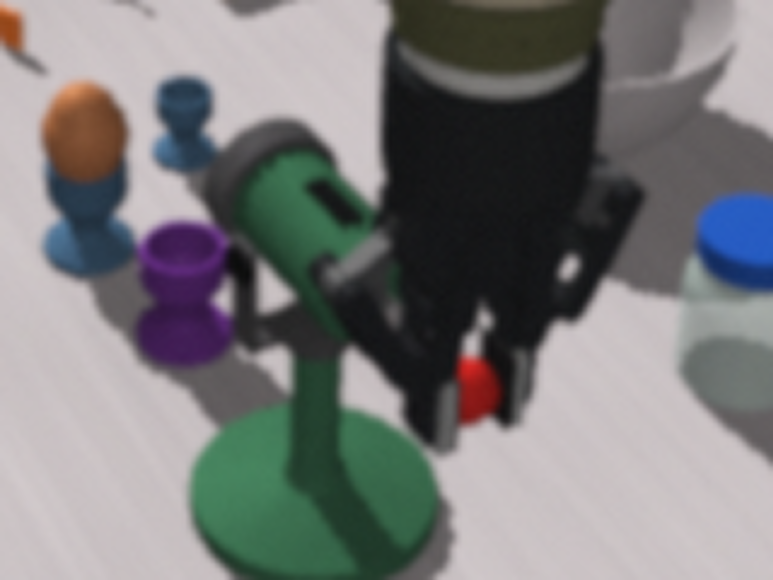

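View pics/turned_top.png

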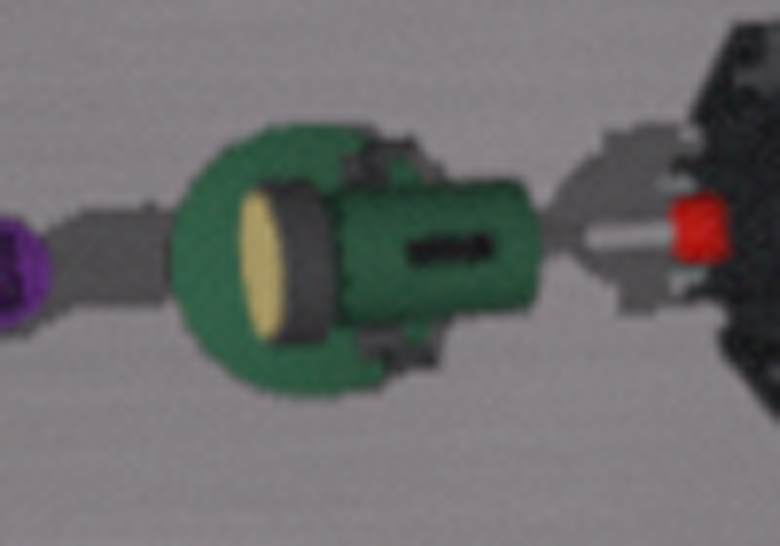

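Run:
```python
from h import *
np.set_printoptions(precision=4,suppress=True)
for a in((323.5,270),(324,270)):
  for b in((390.2,209),(391,209)): print(tri(a,b))
o=-cal["top"]["camera_from_world"][:3,:3].T@cal["top"]["camera_from_world"][:3,3];print(o)
P=np.array([.4997,-.2342,.15])
for b in (.15,.14): print(proj("side",np.array([.507,-.339,b])))
im=cv2.imread("pics/turned_top_raw.png");h=cv2.cvtColor(im,cv2.COLOR_BGR2HSV)
m=cv2.inRange(h,np.array((18,70,90)),np.array((35,255,255)));m[:, :320]=0;m[:,345:]=0;m[:190]=0;m[240:]=0
c=max(cv2.findContours(m,0,1)[0],key=cv2.contourArea);print(cv2.fitEllipse(c),m.sum()/255)
# predicted lens ellipse vs tilt
for t in(0,-.05,-.1,-.15):
  hd=np.array([.4845,-.0205,0])-[.4997,-.2342,0];hd/=np.linalg.norm(hd);f=np.cos(t)*hd-np.sin(t)*np.array([0,0,1.]);l=P+.0495*f
  v=np.cross([0,0,1],hd);u=np.cross(f,v)
  pts=np.array([proj("top",l+.025*(np.cos(q)*v+np.sin(q)*u)) for q in np.linspace(0,6.2,60)],np.float32)
  print(t,proj("top",l),cv2.fitEllipse(pts),cv2.contourArea(pts))
```

```text
(array([ 0.5077, -0.3392,  0.1512]), np.float64(0.0058609106667477364))
(array([ 0.5072, -0.3406,  0.1526]), np.float64(0.005005959363555453))
(array([ 0.5081, -0.3394,  0.1511]), np.float64(0.006749209404881527))
(array([ 0.5076, -0.3408,  0.1525]), np.float64(0.005892214496029224))
[0.4884 0.0142 1.1103]
[321.4801 270.7651]
[321.1868 274.9189]
((333.0247802734375, 213.22262573242188), (4.09425163269043, 17.864057540893555), 175.48741149902344) 74.0
0 [333.2686 213.6424] ((333.3203430175781, 213.65428161621094), (3.8554575443267822, 18.646520614624023), 173.73187255859375) 56.35950311971828
-0.05 [333.4825 213.6282] ((333.5466613769531, 213.63909912109375), (4.803683757781982, 18.694894790649414), 173.68760681152344) 70.40294926078059
-0.1 [333.743  213.6097] ((333.8193359375, 213.6195068359375), (5.747089862823486, 18.743364334106445), 173.63612365722656) 84.44791812053882
-0.15 [334.0498 213.5868] ((334.137939453125, 213.59555053710938), (6.683109283447266, 18.791845321655273), 173.5765380859375) 98.45582258165814
```

Level to about -0.03 rad by the lens ellipse and the ball's height. I'll raise it 3 mm, release, back off upward and re-measure.

Request:
carry_out(motion=[{"jaw":-1,"tx":0,"ty":0,"tz":-0.3,"wx":0,"wy":0,"wz":0},{"jaw":-1,"tx":0,"ty":0,"tz":0,"wx":0,"wy":0,"wz":0},{"jaw":1,"tx":0,"ty":0,"tz":0,"wx":0,"wy":0,"wz":0},{"jaw":1,"tx":0,"ty":0,"tz":0,"wx":0,"wy":0,"wz":0},{"jaw":1,"tx":0,"ty":0,"tz":0,"wx":0,"wy":0,"wz":0},{"jaw":1,"tx":0,"ty":0,"tz":-3,"wx":0,"wy":0,"wz":0},{"jaw":1,"tx":0,"ty":0,"tz":-5,"wx":0,"wy":0,"wz":0},{"jaw":1,"tx":-5,"ty":0,"tz":-5,"wx":0,"wy":0,"wz":0},{"jaw":1,"tx":-5,"ty":0,"tz":0,"wx":0,"wy":0,"wz":0},{"jaw":1,"tx":-5,"ty":0,"tz":0,"wx":0,"wy":0,"wz":0},{"jaw":1,"tx":0,"ty":0,"tz":0,"wx":0,"wy":0,"wz":0}])

```text
clock: 6.75
tcp_pos: [0.516, -0.4859, 0.43]
orientation: [-0.001, 0.684, 0.729, 0.0]
wrist_force: [0.0, -0.1, -0.4]
finger_gap: 0.0853
```

```bash
python3 pic.py rel 225,385,190,310 250,410,160,280
python3 - <<'E'
from h import *
np.set_printoptions(precision=4,suppress=True)
s,R=cur();print(s["clock"],s["tcp_pos"],s["joint_pos"],s["finger_gap"]);print(R)
for c in("side","top"):
    im=cv2.imread(f"pics/rel_{c}_raw.png");print(c,blobs(im,(0,200,80),(4,255,255)),blobs(im,(95,90,30),(125,255,255)))
E
```

```text
side 4.833333333333333
top 4.833333333333333
6.85 [ 0.5163 -0.4827  0.4315] [-0.8653  0.5962  0.5498  1.5263  0.0007  0.6387] 0.08521680720494462
[[-0.0668  0.9978 -0.0007]
 [ 0.9978  0.0668  0.0019]
 [ 0.0019 -0.0006 -1.    ]]
side [((np.float64(321.0), np.float64(268.7)), [316, 264, 11, 11, 95])] [((np.float64(262.8), np.float64(215.6)), [258, 207, 11, 18, 149]), ((np.float64(243.0), np.float64(236.8)), [235, 226, 17, 20, 239]), ((np.float64(372.8), np.float64(237.2)), [368, 232, 11, 11, 90]), ((np.float64(387.1), np.float64(244.2)), [380, 238, 14, 12, 107])]
top [((np.float64(390.5), np.float64(208.5)), [387, 205, 8, 8, 48])] [((np.float64(344.7), np.float64(137.1)), [335, 128, 20, 19, 275]), ((np.float64(253.8), np.float64(195.2)), [249, 191, 10, 10, 74])]
```

View pics/rel_side.png

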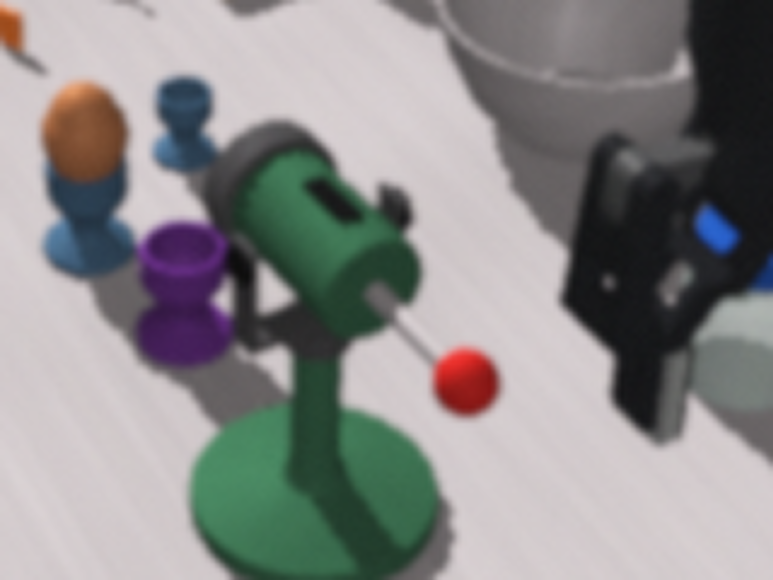

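View pics/rel_top.png

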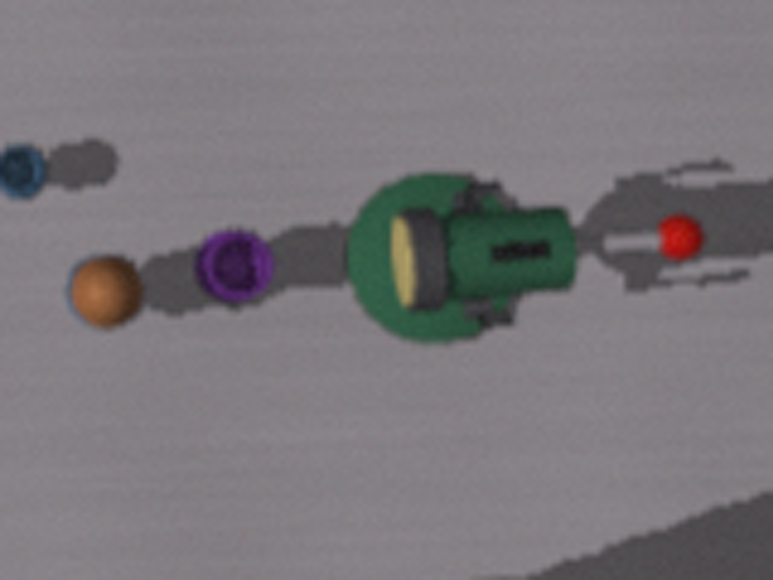

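Run:
```python
from h import *
np.set_printoptions(precision=4,suppress=True)
P=np.array([.4997,-.2342,.15])
im=cv2.imread("pics/rel_top_raw.png")
r=blobs(im,(0,130,60),(4,255,255),20)+blobs(im,(175,130,60),(180,255,255),5);print(r)
B,e=tri((321.3,268.9),(390.6,208.8));print(B,e,np.linalg.norm(B-P))
h=P[:2]-B[:2];h/=np.linalg.norm(h);C=np.array([.4845,-.0205]);d=C-P[:2]
print("lateral cup",h[0]*d[1]-h[1]*d[0],"tilt",np.arcsin((B[2]-.15)/.105))
h2=cv2.cvtColor(im,cv2.COLOR_BGR2HSV)
m=cv2.inRange(h2,np.array((18,70,90)),np.array((35,255,255)));m[:, :320]=0;m[:,345:]=0;m[:190]=0;m[240:]=0
c=max(cv2.findContours(m,0,1)[0],key=cv2.contourArea);print(cv2.fitEllipse(c),m.sum()/255)
lens=plane("top",333,213.2,.15);h=lens[:2]-B[:2];h/=np.linalg.norm(h);d=C-lens[:2];print(lens,"lateral via lens",h[0]*d[1]-h[1]*d[0])
print("egg lateral",)
```

```text
[((np.float64(390.3), np.float64(208.6)), [386, 205, 9, 9, 59])]
[ 0.5061 -0.3381  0.154 ] 0.001343915312215999 0.10422167825805431
lateral cup 0.002012836036800204 tilt 0.03803527393083976
((332.9997863769531, 213.69223022460938), (3.645031690597534, 18.015613555908203), 173.3519744873047) 67.0
[ 0.4974 -0.1841  0.15  ] lateral via lens 0.00362043537271603
egg lateral
```

Lamp: the ball is now at side (321,269) and top (390.5,208.6). That gives tilt between -0.03 and +0.04 rad and the beam 2–4 mm off the cup, so the lamp is set. Next, a closer measurement of tongs A.

```bash
python3 pic.py tg 180,262,150,210 130,216,175,235
```

```text
side 9.512195121951219
top 9.069767441860465
```

View pics/tg_side.png

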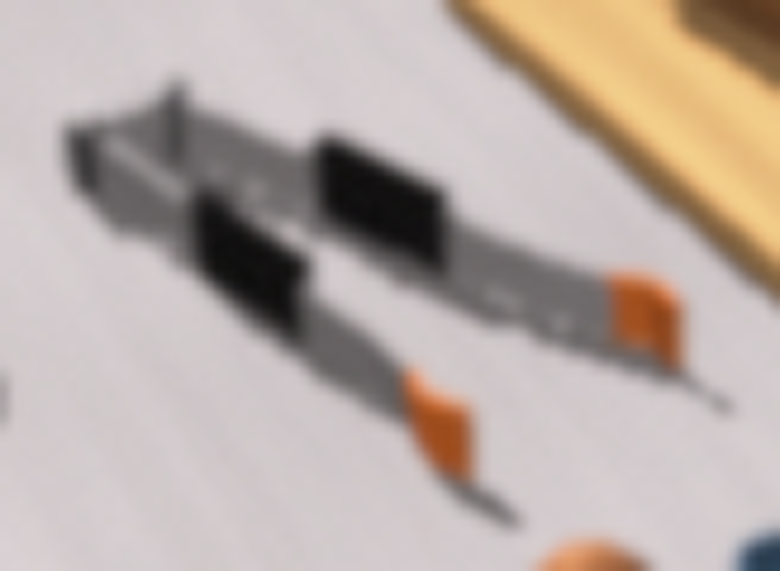

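View pics/tg_top.png

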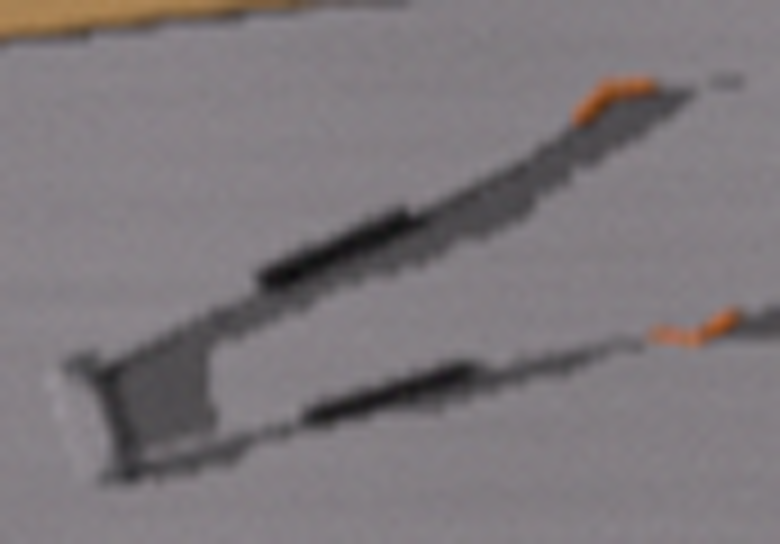

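Run:
```python
from h import *
np.set_printoptions(precision=4,suppress=True)
S=lambda u,v:(180+(u+.5)/9.512-.5,150+(v+.5)/9.512-.5)
T=lambda u,v:(130+(u+.5)/9.0698-.5,175+(v+.5)/9.0698-.5)
pts={}
for k,a,b in(("LR",(322,138),(262,278)),("LF",(445,190),(408,213)),("RR",(200,190),(305,415)),("RF",(308,262),(478,370)),("TL",(640,275),(607,88)),("TR",(432,390),(695,338))):
    p,e=tri(S(*a),T(*b));pts[k]=p;print(k,p,e,"top@z",plane("top",*T(*b),.028))
q={k:plane("top",*T(*b),z) for k,b,z in(("LR",(262,278),.03),("LF",(408,213),.03),("RR",(305,415),.03),("RF",(478,370),.03),("TL",(607,88),.026),("TR",(695,338),.026))}
for D in (pts,q):
    g=(D["LR"]+D["LF"]+D["RR"]+D["RF"])/4;t=(D["TL"]+D["TR"])/2
    print("grip",g,"tips",t,np.linalg.norm((t-g)[:2]),"yaw",np.degrees(np.arctan2(*(t-g)[[1,0]])),"w",np.linalg.norm((D["LR"]+D["LF"]-D["RR"]-D["RF"])/2),"gripL",np.linalg.norm(D["LR"]-D["LF"]),"perp",np.degrees(np.arctan2(*(D["LR"]+D["LF"]-D["RR"]-D["RF"])[[1,0]])))
```

```text
LR [0.5356 0.3187 0.0322] 0.001115061380617777 top@z [0.5352 0.3201 0.028 ]
LF [0.5566 0.2692 0.0336] 0.0023142452477637908 top@z [0.5559 0.2709 0.028 ]
RR [0.4899 0.3044 0.0326] 0.0018682373301040348 top@z [0.489 0.306 0.028]
RF [0.5036 0.2462 0.0344] 0.002117355985329146 top@z [0.5027 0.2479 0.028 ]
TL [0.5954 0.2039 0.0283] 0.0021374971574696826 top@z [0.5965 0.2035 0.028 ]
TR [0.5136 0.1745 0.0272] 0.0040119907029565974 top@z [0.5117 0.1751 0.028 ]
grip [0.5214 0.2846 0.0332] tips [0.5545 0.1892 0.0277] 0.10099493689461754 yaw -70.87969004550978 w 0.05274032566802385 gripL 0.05388724029132386 perp 20.70540435355922
grip [0.5207 0.2857 0.03  ] tips [0.5542 0.1897 0.026 ] 0.10177020909605156 yaw -70.75730935702342 w 0.052939301501010415 gripL 0.053269525192985785 perp 20.47410631207281
```

Run:
```python
from h import *
s,R=cur();print(s["clock"],s["tcp_pos"]);print(delta([.521,.286,.33],down(np.radians(19.8))))
```

```text
6.95 [ 0.51656676 -0.48133736  0.4328262 ]
(array([76.52,  5.69, 10.33]), array([  0. ,  -0. , -15.9]))
```

Request:
carry_out(motion=[{"jaw":1,"tx":5.4,"ty":0.4,"tz":0,"wx":0,"wy":0,"wz":0},{"jaw":1,"tx":5.4,"ty":0.4,"tz":0,"wx":0,"wy":0,"wz":0},{"jaw":1,"tx":5.4,"ty":0.4,"tz":0,"wx":0,"wy":0,"wz":0},{"jaw":1,"tx":5.4,"ty":0.4,"tz":0,"wx":0,"wy":0,"wz":0},{"jaw":1,"tx":5.4,"ty":0.4,"tz":0,"wx":0,"wy":0,"wz":0},{"jaw":1,"tx":5.4,"ty":0.4,"tz":0,"wx":0,"wy":0,"wz":0},{"jaw":1,"tx":5.4,"ty":0.4,"tz":0,"wx":0,"wy":0,"wz":0},{"jaw":1,"tx":5.4,"ty":0.4,"tz":0,"wx":0,"wy":0,"wz":0},{"jaw":1,"tx":5.4,"ty":0.4,"tz":0,"wx":0,"wy":0,"wz":0},{"jaw":1,"tx":5.4,"ty":0.4,"tz":0,"wx":0,"wy":0,"wz":0},{"jaw":1,"tx":5.4,"ty":0.4,"tz":2,"wx":0,"wy":0,"wz":0},{"jaw":1,"tx":5.4,"ty":0.4,"tz":2,"wx":0,"wy":0,"wz":0},{"jaw":1,"tx":5.4,"ty":0.4,"tz":2,"wx":0,"wy":0,"wz":0},{"jaw":1,"tx":5.4,"ty":0.4,"tz":2,"wx":0,"wy":0,"wz":0},{"jaw":1,"tx":0,"ty":0,"tz":2,"wx":0,"wy":0,"wz":-8},{"jaw":1,"tx":0,"ty":0,"tz":0,"wx":0,"wy":0,"wz":-8},{"jaw":1,"tx":0,"ty":0,"tz":0,"wx":0,"wy":0,"wz":0}])

```text
clock: 9.07
tcp_pos: [0.5198, 0.2765, 0.3332]
orientation: [0.0, 0.574, 0.819, 0.0]
wrist_force: [0.4, 0.1, 0.0]
finger_gap: 0.0853
```

Run:
```python
from h import *
s,R=cur();print(s["clock"],s["tcp_pos"],s["joint_pos"],R);print(delta([.521,.286,.170],down(np.radians(19.8))))
```

```text
9.075 [0.51984571 0.27650804 0.33323057] [ 3.52509471e-01  3.68302942e-01 -5.21724855e-02  1.14978767e+00
  2.09130969e-04  1.57590349e+00] [[-3.40456546e-01  9.40260154e-01  4.28233772e-04]
 [ 9.40260228e-01  3.40456399e-01  3.80369621e-04]
 [ 2.11851471e-04  5.32150511e-04 -9.99999836e-01]]
(array([ 0.85,  0.42, 16.32]), array([ 0. , -0. ,  0.1]))
```

Request:
carry_out(motion=[{"jaw":1,"tx":0.85,"ty":0.42,"tz":4,"wx":0,"wy":0,"wz":0},{"jaw":1,"tx":0,"ty":0,"tz":4,"wx":0,"wy":0,"wz":0},{"jaw":1,"tx":0,"ty":0,"tz":4,"wx":0,"wy":0,"wz":0},{"jaw":1,"tx":0,"ty":0,"tz":3,"wx":0,"wy":0,"wz":0},{"jaw":1,"tx":0,"ty":0,"tz":1.3,"wx":0,"wy":0,"wz":0},{"jaw":1,"tx":0,"ty":0,"tz":0,"wx":0,"wy":0,"wz":0},{"jaw":0.3,"tx":0,"ty":0,"tz":0,"wx":0,"wy":0,"wz":0},{"jaw":0.3,"tx":0,"ty":0,"tz":0,"wx":0,"wy":0,"wz":0},{"jaw":0.3,"tx":0,"ty":0,"tz":0,"wx":0,"wy":0,"wz":0}], force=40)

```text
clock: 10.2
tcp_pos: [0.5233, 0.2854, 0.1716]
orientation: [0.001, 0.575, 0.818, 0.001]
wrist_force: [-0.2, -0.1, 6.1]
finger_gap: 0.056
```

```bash
python3 pic.py grip 160,280,130,215 120,230,165,245;  python3 - <<'E'
from h import *
s,R=cur();print(s["clock"],s["tcp_pos"],s["finger_gap"],s["wrist_force"])
E
```

```text
side 6.5
top 7.090909090909091
10.3 [0.52328259 0.28540558 0.17164006] 0.05556519292893584 [-1.07995704 -0.25898641  5.71115469]
```

View pics/grip_side.png

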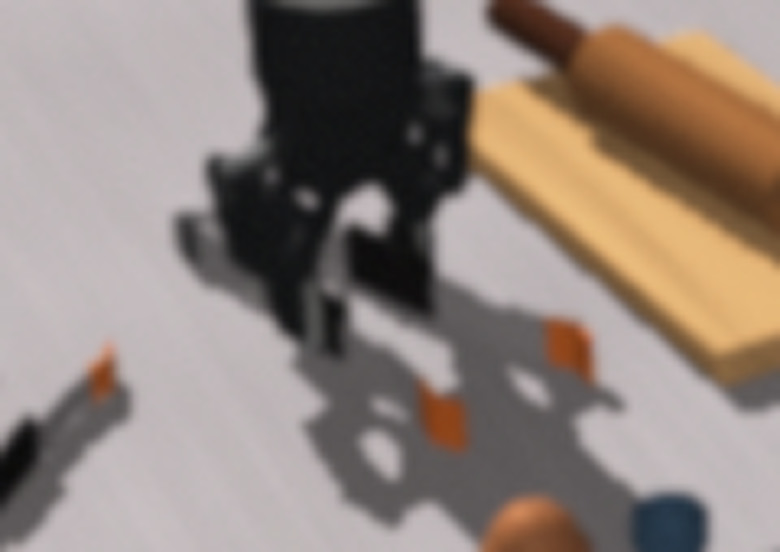

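View pics/grip_top.png

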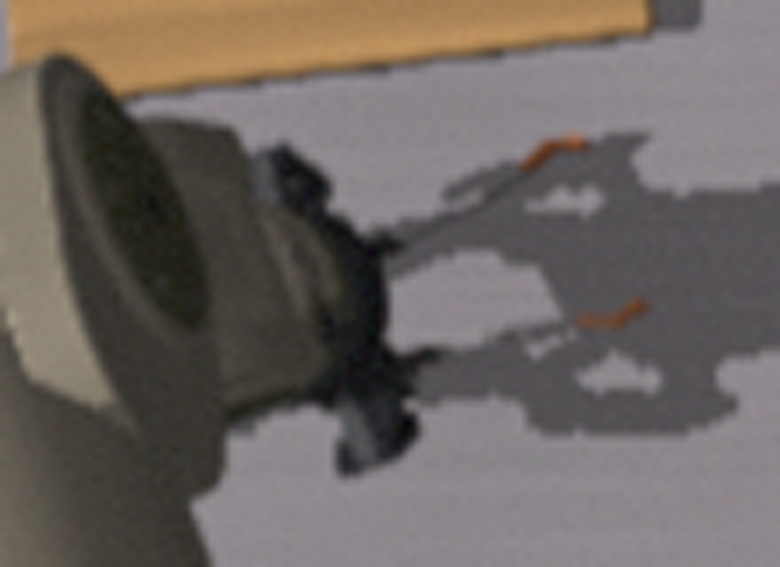

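The jaws sit over both rubber grips (side crop 335,270) with the orange tips open. I'll tighten slightly and lift.

Request:
carry_out(motion=[{"jaw":0.22,"tx":0,"ty":0,"tz":-0.2,"wx":0,"wy":0,"wz":0},{"jaw":0.22,"tx":0,"ty":0,"tz":0,"wx":0,"wy":0,"wz":0},{"jaw":0.22,"tx":0,"ty":0,"tz":-1,"wx":0,"wy":0,"wz":0},{"jaw":0.22,"tx":0,"ty":0,"tz":-2,"wx":0,"wy":0,"wz":0},{"jaw":0.22,"tx":0,"ty":0,"tz":-3,"wx":0,"wy":0,"wz":0},{"jaw":0.22,"tx":0,"ty":0,"tz":-4,"wx":0,"wy":0,"wz":0},{"jaw":0.22,"tx":0,"ty":0,"tz":-2,"wx":0,"wy":0,"wz":0},{"jaw":0.22,"tx":0,"ty":0,"tz":0,"wx":0,"wy":0,"wz":0},{"jaw":0.22,"tx":0,"ty":0,"tz":0,"wx":0,"wy":0,"wz":0}])

```text
clock: 11.42
tcp_pos: [0.5219, 0.2849, 0.2907]
orientation: [-0.0, 0.575, 0.818, -0.001]
wrist_force: [-0.2, -0.1, -1.2]
finger_gap: 0.0521
```

```bash
python3 pic.py lift 160,280,110,200 140,250,145,225;  python3 - <<'E'
from h import *
s,R=cur();print(s["clock"],s["tcp_pos"],s["finger_gap"],s["wrist_force"],s["ft_torque"])
for c in("side","top"):
    im=cv2.imread(f"pics/lift_{c}_raw.png");print(c,[b for b in blobs(im,(4,150,60),(14,255,255),4) if 150<b[0][0]<280 and 100<b[0][1]<215])
E
```

```text
side 6.444444444444445
top 7.090909090909091
11.525 [0.52177803 0.28481935 0.29007328] 0.05206669880907783 [ 0.48549464  0.55412484 -2.05243663] [-0.0451769   0.00639056 -0.01925361]
side [((np.float64(267.5), np.float64(149.9)), [237, 130, 68, 41, 768]), ((np.float64(225.8), np.float64(155.4)), [223, 152, 7, 8, 38]), ((np.float64(175.2), np.float64(187.7)), [174, 186, 3, 4, 10])]
top [((np.float64(203.7), np.float64(137.4)), [196, 134, 16, 8, 41]), ((np.float64(213.0), np.float64(134.5)), [212, 134, 3, 2, 4]), ((np.float64(159.8), np.float64(147.5)), [133, 136, 55, 24, 498]), ((np.float64(192.9), np.float64(139.8)), [192, 138, 3, 5, 8]), ((np.float64(190.0), np.float64(183.9)), [187, 183, 7, 4, 7])]
```

View pics/lift_side.png

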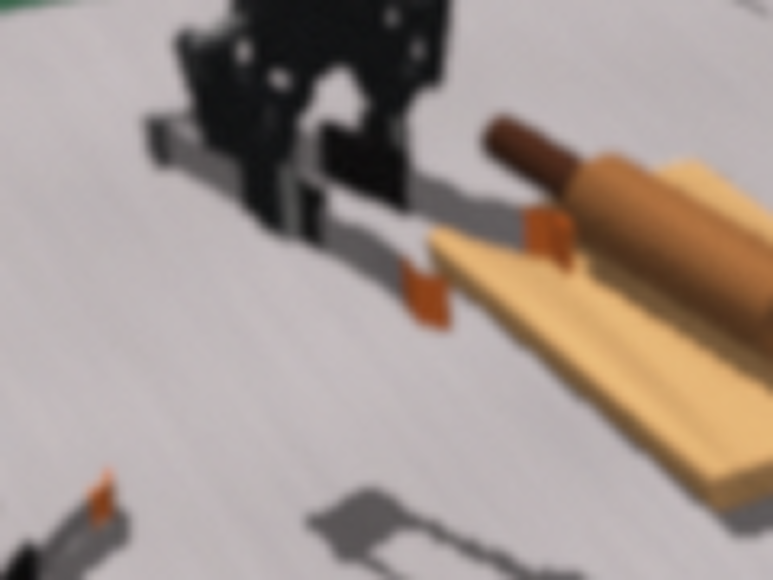

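View pics/lift_top.png

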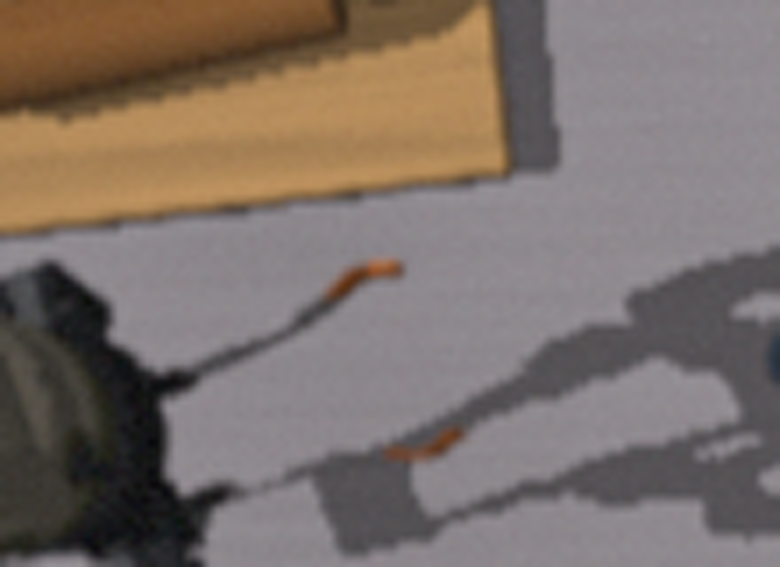

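Run:
```python
from h import *
np.set_printoptions(precision=4,suppress=True)
S=lambda u,v:(160+(u+.5)/6.444-.5,110+(v+.5)/6.444-.5)
T=lambda u,v:(140+(u+.5)/7.091-.5,145+(v+.5)/7.091-.5)
L=[]
for a,b in(((549,236),(366,277)),((427,296),(425,448))):
    p,e=tri(S(*a),T(*b));L.append(p);print(p,e,plane("top",*T(*b),.143),plane("side",*S(*a),.131))
m=(L[0]+L[1])/2;s,R=cur();print("mid",m,"in tool",R.T@(m-s["tcp_pos"]),np.linalg.norm((L[0]-L[1])))
```

```text
[0.5885 0.1991 0.1348] 0.0014287433134331205 [0.587  0.1978 0.143 ] [0.592  0.2057 0.131 ]
[0.5229 0.177  0.1327] 0.004003161788921567 [0.5207 0.176  0.143 ] [0.5258 0.1791 0.131 ]
mid [0.5557 0.1881 0.1337] in tool [-0.1025 -0.0005  0.1563] 0.0692648116002703
```

Run:
```python
from h import *
s,R=cur();E=np.array([.484,-.021,.074]);o=np.array([-.104,0,.159])
R1=down(np.radians(19.8));p=E-R1@o;print(p,s["tcp_pos"]);print(delta(p+[0,0,.07],R1))
```

```text
[0.44877126 0.0768516  0.233     ] [0.52177803 0.28481935 0.29007328]
(array([-17.08, -13.94,  -1.25]), array([-0.2, -0. ,  0.1]))
```

Request:
carry_out(motion=[{"jaw":0.22,"tx":-0.6,"ty":-0.5,"tz":-1.2,"wx":0,"wy":0,"wz":0},{"jaw":0.22,"tx":-1.8,"ty":-1.5,"tz":0,"wx":0,"wy":0,"wz":0},{"jaw":0.22,"tx":-2.2,"ty":-1.8,"tz":0,"wx":0,"wy":0,"wz":0},{"jaw":0.22,"tx":-2.5,"ty":-2.0,"tz":0,"wx":0,"wy":0,"wz":0},{"jaw":0.22,"tx":-2.5,"ty":-2.0,"tz":0,"wx":0,"wy":0,"wz":0},{"jaw":0.22,"tx":-2.5,"ty":-2.0,"tz":0,"wx":0,"wy":0,"wz":0},{"jaw":0.22,"tx":-2.5,"ty":-2.0,"tz":0,"wx":0,"wy":0,"wz":0},{"jaw":0.22,"tx":-1.7,"ty":-1.4,"tz":0,"wx":0,"wy":0,"wz":0},{"jaw":0.22,"tx":-0.8,"ty":-0.7,"tz":0,"wx":0,"wy":0,"wz":0},{"jaw":0.22,"tx":0,"ty":0,"tz":0,"wx":0,"wy":0,"wz":0},{"jaw":0.22,"tx":0,"ty":0,"tz":0,"wx":0,"wy":0,"wz":0}])

```text
clock: 12.9
tcp_pos: [0.45, 0.0774, 0.3038]
orientation: [0.0, 0.574, 0.819, 0.0]
wrist_force: [-1.0, -0.7, -1.3]
finger_gap: 0.0526
```

```bash
python3 pic.py over 190,310,160,250 200,310,170,250;  python3 - <<'E'
from h import *
s,R=cur();print(s["clock"],s["tcp_pos"],s["finger_gap"],s["wrist_force"],s["ft_torque"])
E
```

```text
side 6.444444444444445
top 7.090909090909091
13.0 [0.45000366 0.07756072 0.30359457] 0.05187426180581902 [ 0.4040638   0.50199901 -0.86426576] [ 0.00388519 -0.01861716 -0.00683654]
```

View pics/over_side.png

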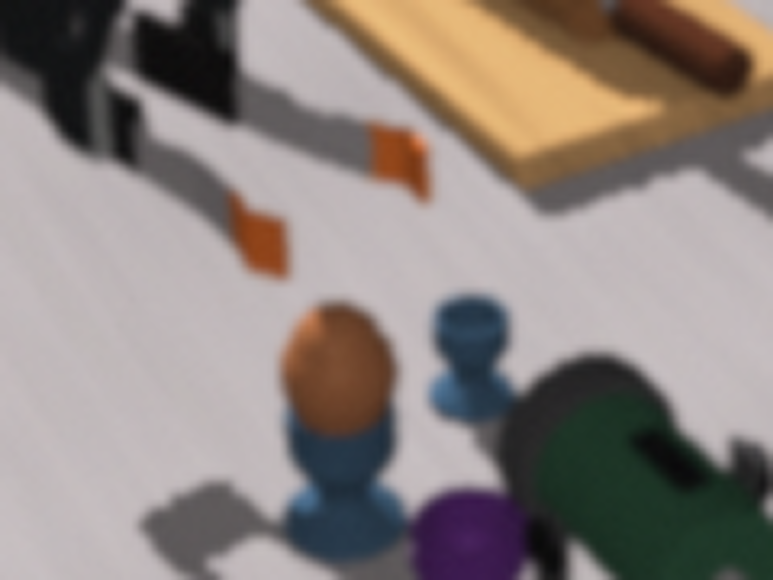

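View pics/over_top.png

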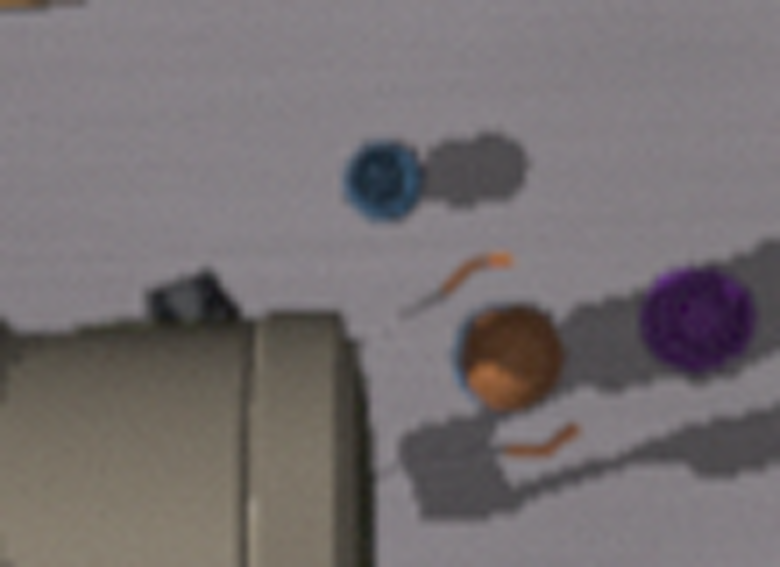

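Run:
```python
from h import *
np.set_printoptions(precision=4,suppress=True)
S=lambda u,v:(190+(u+.5)/6.444-.5,160+(v+.5)/6.444-.5)
T=lambda u,v:(200+(u+.5)/7.091-.5,170+(v+.5)/7.091-.5)
L=[]
for a,b in(((400,160),(478,270)),((261,240),(541,443))):
    p,e=tri(S(*a),T(*b));L.append(p);print(p,e)
m=(L[0]+L[1])/2;s,R=cur();print("mid",m,"in tool",R.T@(m-s["tcp_pos"]))
print("top@.157",plane("top",*T(509.5,356.5),.157))
E_,e=tri(S(338,369),T(511,357));print("egg",E_,e,plane("top",*T(511,357),.075))
```

```text
[ 0.5169 -0.0073  0.147 ] 0.0007778246302294358
[ 0.4519 -0.0301  0.1445] 0.0033452389302099923
mid [ 0.4844 -0.0187  0.1457] in tool [-0.1022 -0.0005  0.1579]
top@.157 [ 0.4835 -0.0179  0.157 ]
egg [ 0.4834 -0.0216  0.0738] 0.0013036991345936118 [ 0.4828 -0.0213  0.075 ]
```

Request:
carry_out(motion=[{"jaw":0.22,"tx":-0.3,"ty":-0.15,"tz":1,"wx":0,"wy":0,"wz":0},{"jaw":0.22,"tx":0,"ty":0,"tz":1.5,"wx":0,"wy":0,"wz":0},{"jaw":0.22,"tx":0,"ty":0,"tz":1.5,"wx":0,"wy":0,"wz":0},{"jaw":0.22,"tx":0,"ty":0,"tz":1.5,"wx":0,"wy":0,"wz":0},{"jaw":0.22,"tx":0,"ty":0,"tz":1.0,"wx":0,"wy":0,"wz":0},{"jaw":0.22,"tx":0,"ty":0,"tz":0.4,"wx":0,"wy":0,"wz":0},{"jaw":0.22,"tx":0,"ty":0,"tz":0,"wx":0,"wy":0,"wz":0}])

```text
clock: 13.88
tcp_pos: [0.4494, 0.0737, 0.2345]
orientation: [-0.0, 0.574, 0.819, -0.0]
wrist_force: [-0.1, -0.4, -0.7]
finger_gap: 0.0521
```

```bash
python3 pic.py low 190,310,160,250 200,310,170,250;  python3 - <<'E'
from h import *
s,R=cur();print(s["clock"],s["tcp_pos"],s["finger_gap"],s["wrist_force"],s["ft_torque"])
E
```

```text
side 6.444444444444445
top 7.090909090909091
13.975 [0.44963047 0.07370621 0.23496406] 0.05222317087745245 [-0.07564117 -0.38689284 -0.66779763] [-0.0792251   0.0327288  -0.05159335]
```

View pics/low_side.png

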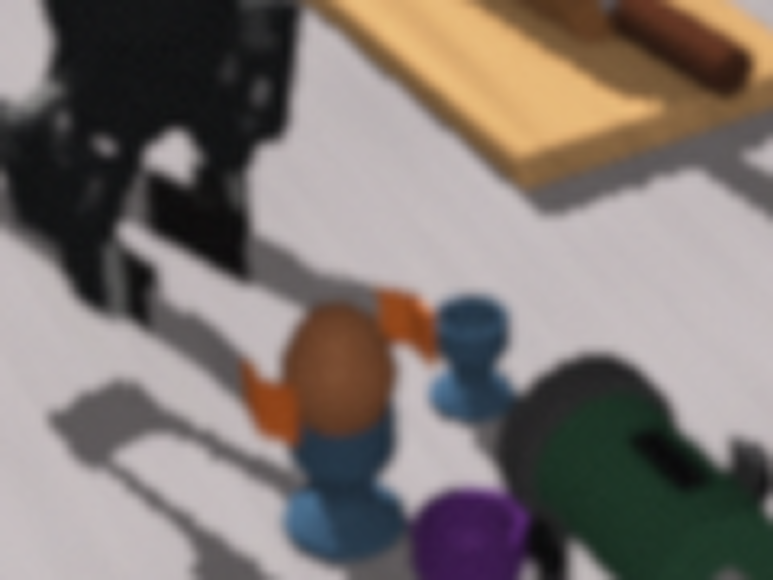

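View pics/low_top.png

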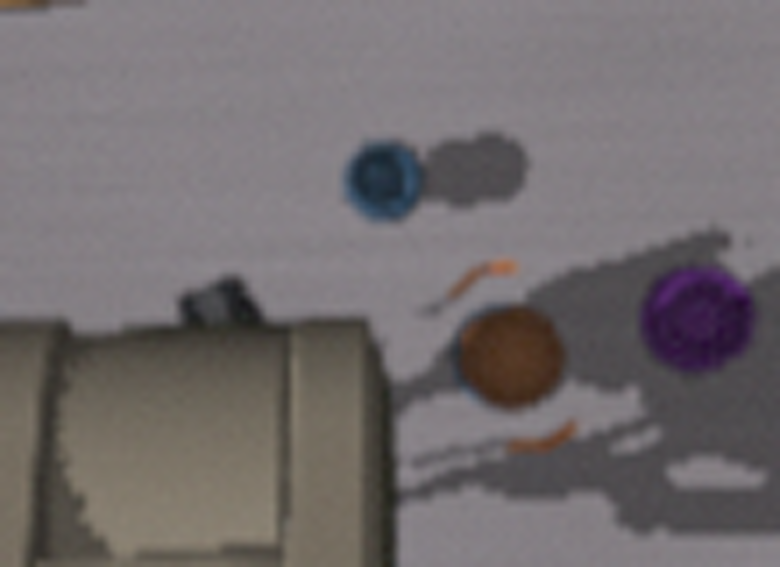

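The tips straddle the egg evenly: side tip midpoint (338,362) against egg (338,369), top (513,359) against (512,357). Closing.

Request:
carry_out(motion=[{"jaw":0.1,"tx":0,"ty":0,"tz":0,"wx":0,"wy":0,"wz":0},{"jaw":0.02,"tx":0,"ty":0,"tz":0,"wx":0,"wy":0,"wz":0},{"jaw":-0.05,"tx":0,"ty":0,"tz":0,"wx":0,"wy":0,"wz":0},{"jaw":-0.12,"tx":0,"ty":0,"tz":0,"wx":0,"wy":0,"wz":0},{"jaw":-0.2,"tx":0,"ty":0,"tz":0,"wx":0,"wy":0,"wz":0},{"jaw":-0.4,"tx":0,"ty":0,"tz":0,"wx":0,"wy":0,"wz":0},{"jaw":-0.4,"tx":0,"ty":0,"tz":0,"wx":0,"wy":0,"wz":0},{"jaw":-0.4,"tx":0,"ty":0,"tz":0,"wx":0,"wy":0,"wz":0}], force=35)

```text
clock: 14.98
tcp_pos: [0.4494, 0.0737, 0.2346]
orientation: [0.0, 0.574, 0.819, 0.0]
wrist_force: [-0.1, 1.3, 0.6]
finger_gap: 0.0376
```

```bash
python3 pic.py cl 190,310,160,250 200,310,170,250;  python3 - <<'E'
from h import *
s,R=cur();print(s["clock"],s["tcp_pos"],s["finger_gap"],s["wrist_force"],s["ft_torque"])
E
```

```text
side 6.444444444444445
top 7.090909090909091
15.075 [0.44941447 0.07368843 0.23463278] 0.03787666696781721 [-0.31746048  0.99292065  1.3418895 ] [ 0.03867313 -0.11571785  0.04985729]
```

View pics/cl_side.png

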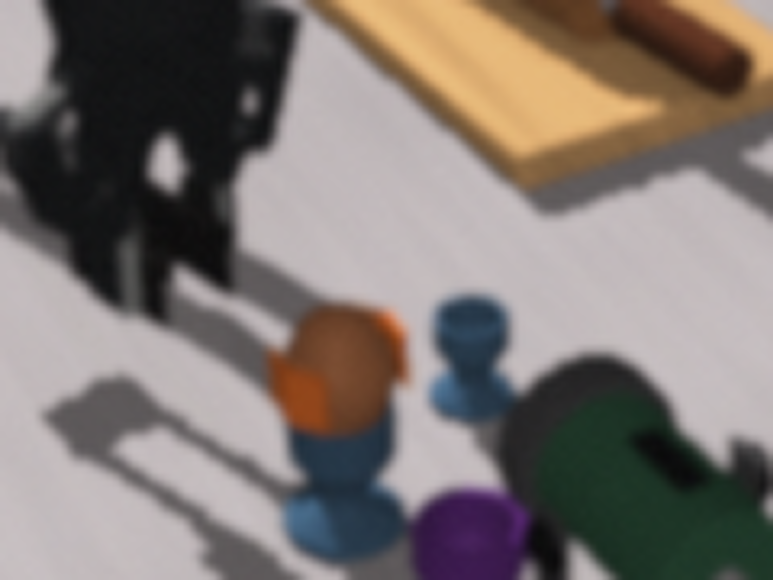

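View pics/cl_top.png

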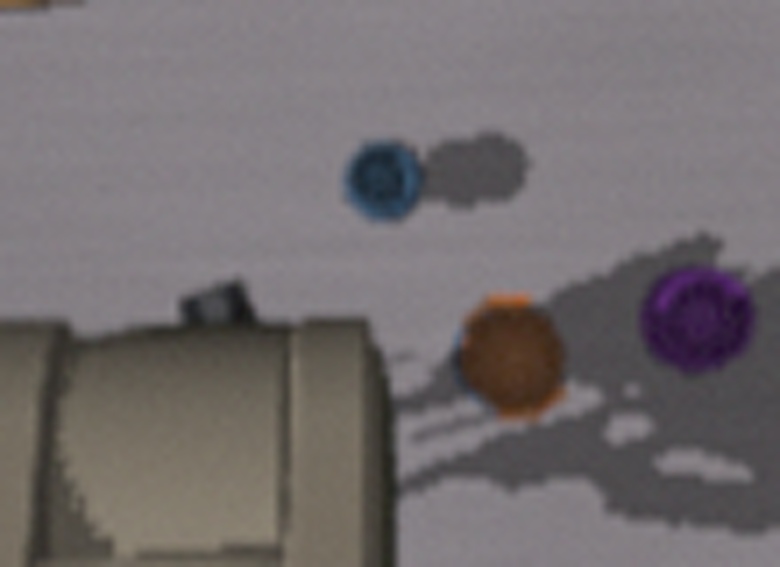

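Closed on the egg (gap 37.8 mm, close to the 39 mm given) and the cup hasn't moved. Lifting straight up.

Request:
carry_out(motion=[{"jaw":-0.4,"tx":0,"ty":0,"tz":-0.3,"wx":0,"wy":0,"wz":0},{"jaw":-0.4,"tx":0,"ty":0,"tz":-0.5,"wx":0,"wy":0,"wz":0},{"jaw":-0.4,"tx":0,"ty":0,"tz":-0.8,"wx":0,"wy":0,"wz":0},{"jaw":-0.4,"tx":0,"ty":0,"tz":-1,"wx":0,"wy":0,"wz":0},{"jaw":-0.4,"tx":0,"ty":0,"tz":-1,"wx":0,"wy":0,"wz":0},{"jaw":-0.4,"tx":0,"ty":0,"tz":-1,"wx":0,"wy":0,"wz":0},{"jaw":-0.4,"tx":0,"ty":0,"tz":-1,"wx":0,"wy":0,"wz":0},{"jaw":-0.4,"tx":0,"ty":0,"tz":-1,"wx":0,"wy":0,"wz":0},{"jaw":-0.4,"tx":0,"ty":0,"tz":-0.7,"wx":0,"wy":0,"wz":0},{"jaw":-0.4,"tx":0,"ty":0,"tz":-0.3,"wx":0,"wy":0,"wz":0},{"jaw":-0.4,"tx":0,"ty":0,"tz":0,"wx":0,"wy":0,"wz":0},{"jaw":-0.4,"tx":0,"ty":0,"tz":0,"wx":0,"wy":0,"wz":0},{"jaw":-0.4,"tx":0,"ty":0,"tz":0,"wx":0,"wy":0,"wz":0}])

```text
clock: 16.7
tcp_pos: [0.4492, 0.0737, 0.3102]
orientation: [-0.0, 0.575, 0.819, -0.0]
wrist_force: [0.5, -0.7, -2.3]
finger_gap: 0.038
```

```bash
python3 pic.py up 200,380,150,285 200,410,150,280;  python3 - <<'E'
from h import *
s,R=cur();print(s["clock"],s["tcp_pos"],s["finger_gap"],s["wrist_force"],s["ft_torque"])
for c in("side","top"):
    im=cv2.imread(f"pics/up_{c}_raw.png");print(c,blobs(im,(0,200,80),(4,255,255)),blobs(im,(95,90,30),(125,255,255)),[b for b in blobs(im,(3,120,40),(16,255,255),30)if 200<b[0][0]<380 and b[0][1]>150])
E
```

```text
side 4.296296296296297
top 3.7142857142857144
16.8 [0.44927574 0.07364419 0.31035816] 0.038189344011080935 [-0.02369532 -0.6646582  -1.33057716] [ 0.02467803 -0.0093271   0.04002807]
side [((np.float64(320.9), np.float64(268.8)), [316, 264, 11, 11, 95])] [((np.float64(262.7), np.float64(215.7)), [257, 207, 12, 18, 149]), ((np.float64(242.7), np.float64(232.9)), [235, 220, 17, 26, 348]), ((np.float64(381.0), np.float64(239.4)), [369, 230, 26, 20, 426])] [((np.float64(272.7), np.float64(158.6)), [231, 129, 84, 59, 1699]), ((np.float64(240.8), np.float64(190.3)), [230, 181, 22, 20, 328])]
top [((np.float64(391.0), np.float64(208.5)), [388, 206, 6, 6, 25])] [((np.float64(344.7), np.float64(137.1)), [335, 128, 20, 19, 276]), ((np.float64(253.8), np.float64(195.1)), [249, 191, 10, 9, 73])] [((np.float64(273.0), np.float64(220.3)), [266, 211, 15, 19, 191])]
```

View pics/up_side.png

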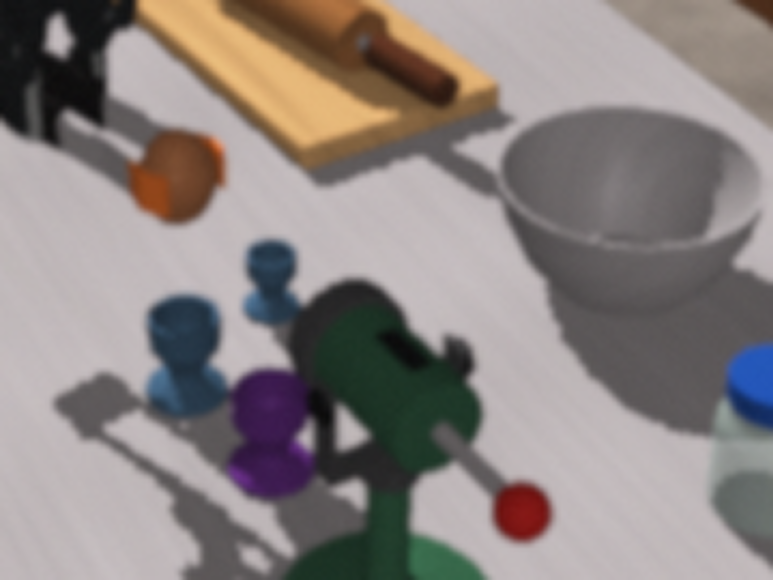

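View pics/up_top.png

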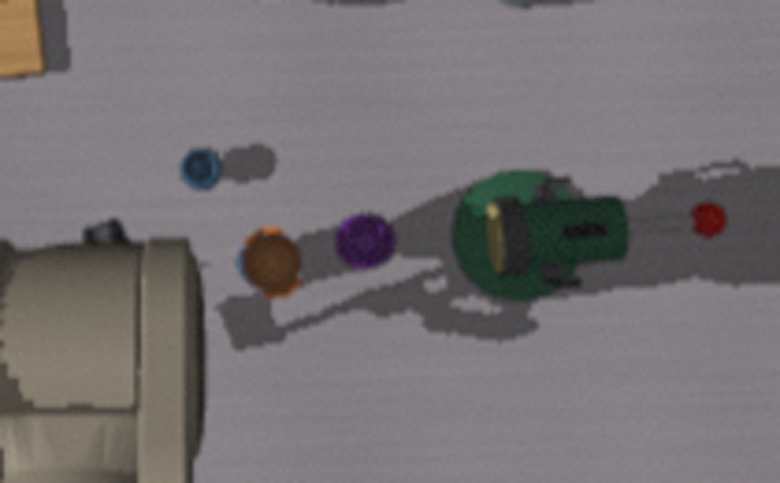

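Run:
```python
from h import *
np.set_printoptions(precision=4,suppress=True)
E,e=tri((200+180/4.296-.4,150+176/4.296-.4),(200+271/3.714-.4,150+262/3.714-.4));print(E,e)
B=np.array([.5061,-.3381,.154]);P=np.array([.4997,-.2342,.15]);f=P-B
for t in(.03,-.03,.0):
    f=(P-B);f[2]=0;f/=np.linalg.norm(f);l=np.array([-f[1],f[0],0]);f=f*np.cos(t)-np.sin(t)*np.array([0,0,1]);u=np.cross(f,l)
    L=P+.0495*f;print(t,(E-L)@f,(E-L)@l,(E-L)@u)
p=plane("side",242.9,236.8,.0275);print()
```

```text
[ 0.4838 -0.0218  0.1475] 0.002792951110733777
0.03 0.1634278360009897 0.002772184872215003 0.003875670252420597
-0.03 0.16327708157955084 0.002772184872215003 -0.008899309999040388
0.0 0.16344827832872943 0.0027721848722150446 -0.0025129506162776816
```

Request:
carry_out(motion=[{"jaw":-0.4,"tx":0,"ty":0,"tz":-0.2,"wx":0,"wy":0,"wz":0},{"jaw":-0.4,"tx":0,"ty":0,"tz":0,"wx":0,"wy":0,"wz":0},{"jaw":-0.4,"tx":0,"ty":0,"tz":0,"wx":0,"wy":0,"wz":0},{"jaw":-0.4,"tx":0,"ty":0,"tz":0,"wx":0,"wy":0,"wz":0},{"jaw":-0.4,"tx":0,"ty":0,"tz":0,"wx":0,"wy":0,"wz":0},{"jaw":-0.4,"tx":0,"ty":0,"tz":0,"wx":0,"wy":0,"wz":0},{"jaw":-0.4,"tx":0,"ty":0,"tz":0,"wx":0,"wy":0,"wz":0},{"jaw":-0.4,"tx":0,"ty":0,"tz":0,"wx":0,"wy":0,"wz":0}])

```text
clock: 17.8
tcp_pos: [0.4494, 0.0737, 0.3126]
orientation: [-0.0, 0.575, 0.818, 0.0]
wrist_force: [-0.2, 0.4, -2.5]
finger_gap: 0.0378
```

```bash
python3 pic.py fin 200,380,150,285 200,410,150,280;  python3 - <<'E'
from h import *
s,R=cur();print(s["clock"],s["tcp_pos"],s["finger_gap"])
for c in("side","top"):
    im=cv2.imread(f"pics/fin_{c}_raw.png");print(c,[b for b in blobs(im,(3,120,40),(16,255,255),30)if 200<b[0][0]<380 and b[0][1]>180])
env.hand_in()
E
```

```text
side 4.296296296296297
top 3.7142857142857144
17.9 [0.44936668 0.07365798 0.31259325] 0.0381442465356047
side [((np.float64(240.8), np.float64(189.4)), [230, 180, 22, 20, 330])]
top [((np.float64(272.9), np.float64(220.2)), [266, 212, 15, 18, 187])]
the job is handed in; nothing more can be done
```

View pics/fin_side.png

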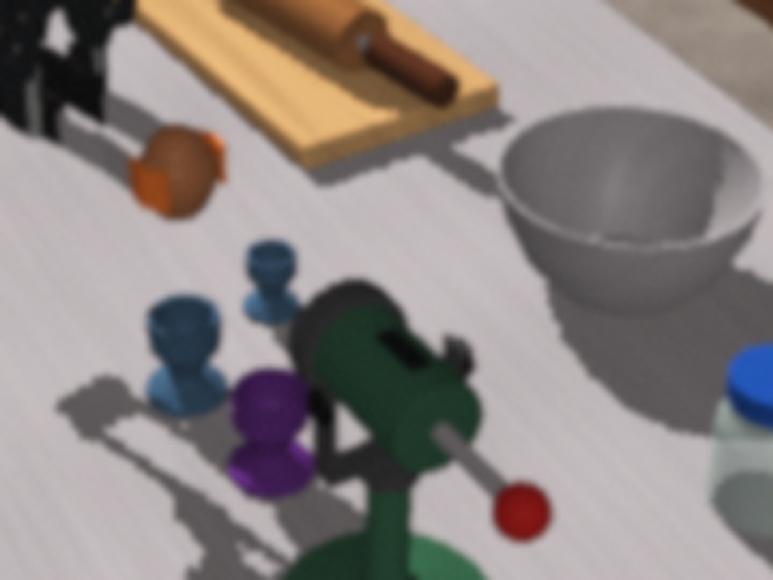

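I levelled the lamp and aimed it at the egg cup by its red ball. I then lifted the egg with the larger tongs and handed in at about 18 s, still holding it in the beam. The hand-in reports no verdict.

- **Lamp:** The beam passes 2–4 mm to the side of the cup. The two tilt estimates disagreed slightly: about +0.04 rad from the ball's height and −0.03 rad from the lens's shape. Both are within the 0.1 rad limit.
- **Egg:** Its centre was measured about 163 mm ahead of the lens, 3 mm off the beam axis sideways, and between 9 mm below and 4 mm above it. I then raised it 2 mm and held it for about a second. It showed no slip, and the gap between the fingers stayed at 38 mm.
- **Everything else:** In the last side picture the egg cup is upright in its place. The jar hadn't moved between the pictures, and the board, rolling pin and bowl look undisturbed.

I could not measure contact forces directly. That the egg touches only the tongs is judged from the pictures.

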